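# Set chill blocks and step the weld current

## Robot

A 7-joint arm with a two-finger parallel gripper is mounted at the origin on the work surface. World frame = base frame: x ahead of the robot, y to its left, z up, the work surface at z = 0. Lengths are in m, angles in rad, forces in N, time in s.
With the tool pointing down it reaches from about 0.4 to 0.85 m from the base axis. Payload 4.5 kg.
Tool frame: the origin (TCP) lies on the centre line of the jaws, within the pads' length; the fingertips stand 17 mm ahead of it and the grasp point (between the pads) lies 2 mm behind it (r.tip_reach is the distance from the TCP to the fingertips, in m); z points along the fingers, y is the line along which they close (so a half turn about z gives the same grasp; the last joint's range is limited). The gripper opens to 88 mm and grips with 3 to 60 N. Pads are 18 mm wide; open, the fingers measure 123 mm over their backs; the gripper's body (75 mm by 187 mm) begins 45 mm behind the grasp point.
Start: joints at [-1.088, 0.689, -0.195, 1.565, 0.157, 0.902, -0.215], TCP at [0.271, 0.563, 0.256] pointing down, gripper open.
Joint ranges: [-3.01, 3.01], [-0.46, 2.08], [-1.47, 1.51], [0.13, 2.56], [-1, 4.14], [0.04, 2.09], [-2.66, 2.66]. Speed limits (rad/s): [2.57, 2.57, 3.14, 3.14, 3.14, 3.14, 3.14].

## Interface

Orientations are given as a unit quaternion [x, y, z, w].
In Python, from plant import r gives the robot as it stands.
- The arm moves only by the tool step_arm, never from a script. Its argument "steps" is a list of rows, each a list of 7 numbers: the shift along the tool's x, y, z in cm, then the turn, a rotation vector about the tool's x, y, z in degrees, then the gripper's target within -1 to 1 (shut at 1, half-way at 0, fully open at -1). A call has 1 to 8 rows; each row shifts and turns the commanded pose from where the row before left it, along the tool's axes as they then stand; what a row does not reach is not made up. A row lasts 1/8 s, in which the tool goes at most 62.5 mm and 10.7 degrees, less where a joint would pass 70% of its speed; a pose out of reach is approached as far as the arm can. A call with a gripper value outside its range is refused whole. The fingers move at their own pace and stop on an object; "force" is the grip in N (left out, the last holds). Time passes only in rows, so rows that do not move let the fingers close. It gives the time, the measured TCP pose, the force, the opening and the grip force at its end, in the units of the state.
- r.get_state(): the state, without advancing time (a new reading comes with each control period).
- r.snapshot(name): name is "side" or "top" or "wrist"; returns a dict with "pixels" (400x640x3 uint8, red, green, blue), "fx", "fy", "cx", "cy" (pixels), "dist_coeffs" ([k1, k2, p1, p2, k3] as OpenCV has them; the pictures are not rectified), "cam_to_world" (4x4, takes a point from camera to world coordinates). Camera axes: x right, y down, z forward; pixel columns grow to the right and rows downward; lengths in m; the calibration is good to about 2 mm. A picture is of the moment at which its call begins. There is no depth.
- r.finish_job(): hands the job in; it is judged then, once.
The state is a dict: "clock": time; "q": joint angles; "qd": joint speeds; "joint_torque": joint torques, N m; "tool_pos": TCP position; "eef_rot": TCP orientation; "contact_force": force on the tool from outside, world axes, zero at the start; "moment": the same for the moment, N m; "opening": opening from 0.0 (shut) to 1.0 (fully open); "finger_force": force on a finger pad.
Only numpy, scipy, OpenCV 4.12 (cv2) and the standard library are available. Lean on these libraries where they do the work, as an engineer would, in place of code of your own. Each camera call takes 0.05 s, during which the arm holds its last target. There are 200 camera calls.

## Task

First take the wire brush off the steel workpiece and lay it inside the green tray, level on the tray floor. Then lift every copper chill block off its hook and stand them all upright on the flat of the workpiece. Only then turn the blank selector on the grey remote box anticlockwise to its end stop and from there clockwise one click for each chill block on the workpiece; leave the other things on the bench alone.

Things in the scene. Friction and masses are not known exactly. Their poses are not given: they have to be found in the camera images.
- workpiece_top (a point): Centre of the flat upper face of the fixed steel workpiece, a shallow channel on the bench: plate 130 mm (its x) by 380 mm (its y), 12 mm thick, with a lip 6 mm thick standing 15 mm above the face along both long edges (inner faces at x = -59 and +59 mm); its two ends are open.
- brush: Wire brush: wooden back 200 mm long (x) x 44 mm wide (y), bristle block below it (120 x 38 mm, from -25 to +95 mm in x); 30 mm tall, origin at the centre of its length, under the bristles; the wood spans 14 to 30 mm above that. 0.13 kg. Starts bristles down on the workpiece.
- tray_in (a point): Centre of the inner floor of the fixed green tool tray, 4 mm above the bench; inside 252 mm (its x) by 112 mm (its y), walls 4 mm thick, 24 mm tall over the bench. It lies left or right of the workpiece.
- rack: Fixed blue rack, origin on the bench below the front of its back bar (400 mm along y, top 82 mm high). Five yellow forks point to its -x (to the robot): two level prongs 8 x 8 mm, 16 mm gap, 80 mm long, tops at 82 mm, the last 6 mm turned up 8 mm more. To free a block raise it 12 to 30 mm, draw it along the rack's -x by 75 mm or more, then lift.
- hook1 (a point): Hanging place 1 of the rack (y = -160 mm on the rack): between the prongs at the height of their tops (82 mm), where the middle of a hanging block's collar underside rests. It may be empty; axes as the rack's.
- hook2 (a point): Hanging place 2 of the rack (y = -80 mm on the rack): between the prongs at the height of their tops (82 mm), where the middle of a hanging block's collar underside rests. It may be empty; axes as the rack's.
- hook3 (a point): Hanging place 3 of the rack (y = 0 mm on the rack): between the prongs at the height of their tops (82 mm), where the middle of a hanging block's collar underside rests. It may be empty; axes as the rack's.
- hook4 (a point): Hanging place 4 of the rack (y = 80 mm on the rack): between the prongs at the height of their tops (82 mm), where the middle of a hanging block's collar underside rests. It may be empty; axes as the rack's.
- hook5 (a point): Hanging place 5 of the rack (y = 160 mm on the rack): between the prongs at the height of their tops (82 mm), where the middle of a hanging block's collar underside rests. It may be empty; axes as the rack's.
- block1: Copper chill block, one of up to five alike (absent: None). Foot 50 x 50 x 20 mm, origin at the centre of its underside; above it along z a 10 mm neck (20 to 62 mm), a 36 mm square collar (62 to 66 mm) and a red grip 16 mm along x, 30 mm along y (66 to 112 mm). 0.45 kg, mostly the foot. Starts hanging upright on a fork by the collar, foot 20 mm above the bench, axes as the rack's.
- block2: Copper chill block, one of up to five alike (absent: None). Foot 50 x 50 x 20 mm, origin at the centre of its underside; above it along z a 10 mm neck (20 to 62 mm), a 36 mm square collar (62 to 66 mm) and a red grip 16 mm along x, 30 mm along y (66 to 112 mm). 0.45 kg, mostly the foot. Starts hanging upright on a fork by the collar, foot 20 mm above the bench, axes as the rack's.
- block3: Copper chill block, one of up to five alike (absent: None). Foot 50 x 50 x 20 mm, origin at the centre of its underside; above it along z a 10 mm neck (20 to 62 mm), a 36 mm square collar (62 to 66 mm) and a red grip 16 mm along x, 30 mm along y (66 to 112 mm). 0.45 kg, mostly the foot. Starts hanging upright on a fork by the collar, foot 20 mm above the bench, axes as the rack's.
- block4: Copper chill block, one of up to five alike (absent: None). Foot 50 x 50 x 20 mm, origin at the centre of its underside; above it along z a 10 mm neck (20 to 62 mm), a 36 mm square collar (62 to 66 mm) and a red grip 16 mm along x, 30 mm along y (66 to 112 mm). 0.45 kg, mostly the foot. Starts hanging upright on a fork by the collar, foot 20 mm above the bench, axes as the rack's.
- block5: Copper chill block, one of up to five alike (absent: None). Foot 50 x 50 x 20 mm, origin at the centre of its underside; above it along z a 10 mm neck (20 to 62 mm), a 36 mm square collar (62 to 66 mm) and a red grip 16 mm along x, 30 mm along y (66 to 112 mm). 0.45 kg, mostly the foot. Starts hanging upright on a fork by the collar, foot 20 mm above the bench, axes as the rack's.
- remote: Fixed grey remote control box, 130 x 120 x 55 mm high, origin under its centre; it lies left or right of the workpiece, on the side where the tray is not. The selector is on its top.
- selector_grip (a point): Point on the vertical axis of the black selector, 92 mm above the bench, at the height to grip. The grip is an unmarked bar 52 mm along this point's x, 14 mm along its y, from 66 to 110 mm above the bench; it turns with the selector; below is a disc 56 mm across.
- selector (a joint): Selector angle (rad): 0 at its anticlockwise end stop (seen from above), growing clockwise to 4.71 at the other. Ten positions, a spring detent every 0.5236 rad (30 degrees), the first at the stop; let go, it springs into the nearest position. About 0.15 N m carries it over a click. Starts at a random position four to seven clicks up.
- hammer: Bystander: hammer lying on the bench.
- spray: Bystander: spray can 64 mm across, 170 mm tall.
- square: Bystander: orange magnetic square, legs 70 mm, 35 mm high.
- jar: Bystander: glass jar 60 mm across, 80 mm tall.
- angle: Bystander: steel angle offcut, 160 mm.
- rods: Bystander: brass cup 64 mm across with filler rods, 200 mm tall.
There are look-alikes about, which are no part of the job. What is shaped like the brush but pink is not meant.

How it is judged:
By the outcome, as a careful person would: the job done as asked, in the order asked, and still so for the second after the job is handed in, with the robot touching nothing.
Of block1, block2, block3, block4, block5 only 3 to 5 are there at a start; the rules pass over those that are not, and their reading is None.
At some moment in a run one of brush, block1, block2, block3, block4, block5 may be knocked a few centimetres aside while the robot is not near it.
Once in a run the grip may slacken for a moment while it holds something.
It also fails if it takes over 208 s, if anything falls off the work surface, if the arm or the gripper's body presses on something with over 40 N, if the wrist force passes 120 N, or if a joint passes its speed limit or range.

## Working session

There is one attempt and no reset: what is moved stays moved. The work goes in short steps, Python scripts to look and compute and a tool call to move; the robot and the scene stay as the last step left them, time stands still between calls to the robot, and variables do not carry over. Pictures are saved under pics/ and viewed, at most 14 in all, crops included, and the job is handed in when it is done.

Besides the shell and the picture viewer there is one more tool, called after "Call:" as name(argument=value, ...) on one line, values as JSON. step_arm: Moves the arm, as the interface text tells. Its arguments: {"type":"object","properties":{"steps":{"type":"array","items":{"type":"array","items":{"type":"number"}}},"force":{"type":"number"}},"required":["steps"]}

```bash
mkdir -p pics; ls
cat > h.py <<'E'
import numpy as np, cv2
from scipy.spatial.transform import Rotation as R
from plant import r
def snap(n,f=None):
    s=r.snapshot(n)
    if f: cv2.imwrite('pics/'+f,s['pixels'][:,:,::-1])
    s['K']=np.array([[s['fx'],0,s['cx']],[0,s['fy'],s['cy']],[0,0,1]]);s['D']=np.array(s['dist_coeffs'],float);s['T']=np.array(s['cam_to_world'])
    return s
def world(s,uv,z):
    p=cv2.undistortPoints(np.array(uv,float).reshape(-1,1,2),s['K'],s['D']).reshape(-1,2)
    d=np.c_[p,np.ones(len(p))]@s['T'][:3,:3].T; o=s['T'][:3,3]
    return o+d*((z-o[2])/d[:,2])[:,None]
def pix(s,P):
    Ti=np.linalg.inv(s['T']); 
    return cv2.projectPoints(np.array(P,float).reshape(-1,1,3),cv2.Rodrigues(Ti[:3,:3])[0],Ti[:3,3],s['K'],s['D'])[0].reshape(-1,2)
E
python3 - <<'E'
from h import *
import pickle
a={n:snap(n,n+'0.png') for n in('top','side','wrist')}
pickle.dump(a,open('s0.pkl','wb'))
for n in a: print(n,a[n]['T'].round(3).tolist(),a[n]['fx'])
st=r.get_state();print(st)
E
```

```text
pics
top [[0.028, -0.997, 0.079, 0.381], [-1.0, -0.029, -0.004, 0.017], [0.006, -0.078, -0.997, 1.669], [0.0, 0.0, 0.0, 1.0]] 508.76659268328416
side [[0.973, -0.149, 0.178, 0.292], [-0.232, -0.643, 0.73, -0.905], [0.005, -0.751, -0.66, 0.879], [0.0, 0.0, 0.0, 1.0]] 482.34147075870544
wrist [[0.433, 0.871, 0.232, 0.211], [0.901, -0.418, -0.113, 0.592], [-0.001, 0.258, -0.966, 0.384], [0.0, 0.0, 0.0, 1.0]] 354.44691811578326
{'clock': 0.15, 'q': array([-1.08815629,  0.68974617, -0.19452551,  1.56607921,  0.15731349,
        0.90250431, -0.21508821]), 'qd': array([-0.00059671, -0.00197456,  0.00104835, -0.00445387,  0.00051821,
       -0.00209737, -0.00107941]), 'joint_torque': array([-1.93049636e-03, -5.27861238e+01, -1.26893643e+00, -1.53587025e+01,
       -5.26556885e-02,  3.87176915e-03,  9.24449637e-05]), 'tool_pos': array([0.27104223, 0.56267746, 0.2551293 ]), 'eef_rot': array([ 2.22501492e-01,  9.74932117e-01, -6.66884303e-04, -9.29913264e-05]), 'contact_force': array([ 0.35151767, -1.08002088,  0.08119119]), 'moment': array([-0.04779802,  0.04394369,  0.01429043]), 'finger_force': 0.0, 'opening': 0.9985957745952416}
```

View pics/top0.png

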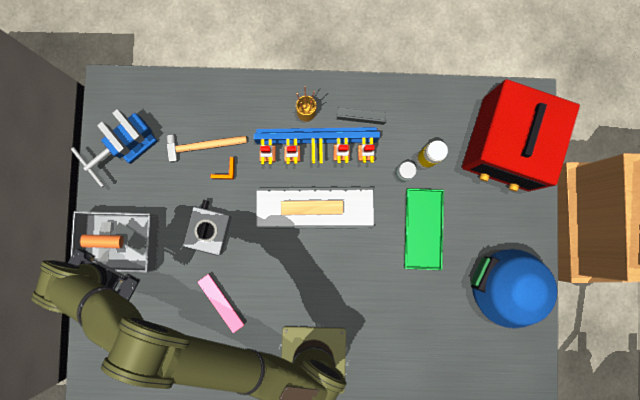

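View pics/side0.png

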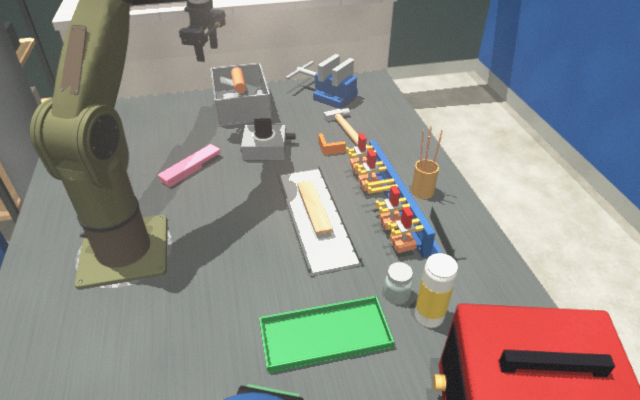

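```bash
cat > m.py <<'E'
from h import *
import pickle
a=pickle.load(open('s0.pkl','rb'));s=a['top'];im=s['pixels'];hsv=cv2.cvtColor(im,cv2.COLOR_RGB2HSV)
def rect(mask,box,z,name,minA=20,multi=False):
    m=np.zeros_like(mask);x0,y0,x1,y1=box;m[y0:y1,x0:x1]=mask[y0:y1,x0:x1]
    cs=[c for c in cv2.findContours(m,cv2.RETR_EXTERNAL,cv2.CHAIN_APPROX_NONE)[0] if cv2.contourArea(c)>minA]
    if not multi: cs=[np.vstack(cs)] if 0 else [max(cs,key=cv2.contourArea)]
    for c in cs:
        W=world(s,c.reshape(-1,2),z)[:,:2]
        (cx,cy),(w,h),ang=cv2.minAreaRect((W*1000).astype(np.float32))
        b=cv2.boxPoints(((cx,cy),(w,h),ang)); e=b[1]-b[0] if np.linalg.norm(b[1]-b[0])>np.linalg.norm(b[2]-b[1]) else b[2]-b[1]
        print(name,'c',round(cx,1),round(cy,1),'size',sorted([round(w,1),round(h,1)]),'long axis deg',round(np.degrees(np.arctan2(e[1],e[0]))%180,1))
H,S,V=[hsv[...,i].astype(int) for i in range(3)]
u=lambda m:m.astype(np.uint8)*255
rect(u(((S<60)&(V>150))|((H<30)&(H>8)&(V>150))),(250,180,380,235),.020,'wp')
rect(u((H<30)&(H>8)&(S>60)&(V>120)),(270,190,355,225),.042,'brush')
rect(u((H>45)&(H<75)&(S>100)),(395,180,455,280),.024,'tray')
rect(u((H>100)&(H<120)&(S>120)),(250,122,385,145),.082,'rackbar')
rect(u(((H<6)|(H>174))&(S>150)&(V>120)),(255,135,385,165),.132,'grip',6,True)
rect(u((S<40)&(V>90)),(180,200,235,260),.055,'remote')
rect(u(V<50),(190,215,222,245),.08,'sel')
t=np.hstack([cv2.resize(im[190:270,170:240],None,fx=4,fy=4,interpolation=cv2.INTER_CUBIC),cv2.resize(im[125:205,250:362],None,fx=4,fy=4,interpolation=cv2.INTER_CUBIC)])
b=cv2.resize(a['side']['pixels'][110:170,230:300],None,fx=4,fy=4,interpolation=cv2.INTER_CUBIC)
b2=cv2.resize(a['side']['pixels'][130:190,340:440],None,fx=4,fy=4,interpolation=cv2.INTER_CUBIC)
bb=np.zeros((240,t.shape[1],3),np.uint8);bb[:,:280]=b;bb[:,300:700]=b2
cv2.imwrite('pics/c1.png',np.vstack([t,bb])[:,:,::-1])
E
python3 m.py
```

```text
wp c 489.9 9.1 size [117.3, 380.8] long axis deg 91.7
brush c 487.2 18.7 size [44.5, 196.4] long axis deg 92.9
tray c 430.0 -347.3 size [123.7, 262.0] long axis deg 179.3
rackbar c 713.4 9.2 size [48.9, 396.1] long axis deg 92.6
grip c 659.5 86.5 size [15.5, 24.5] long axis deg 91.9
grip c 657.2 167.4 size [15.5, 27.5] long axis deg 92.1
grip c 671.2 -151.9 size [12.4, 30.8] long axis deg 91.7
grip c 668.8 -72.3 size [12.4, 30.7] long axis deg 91.7
remote c 406.6 348.4 size [172.5, 188.6] long axis deg 2.3
sel c 402.6 348.9 size [43.8, 46.9] long axis deg 2.5
```

View pics/c1.png

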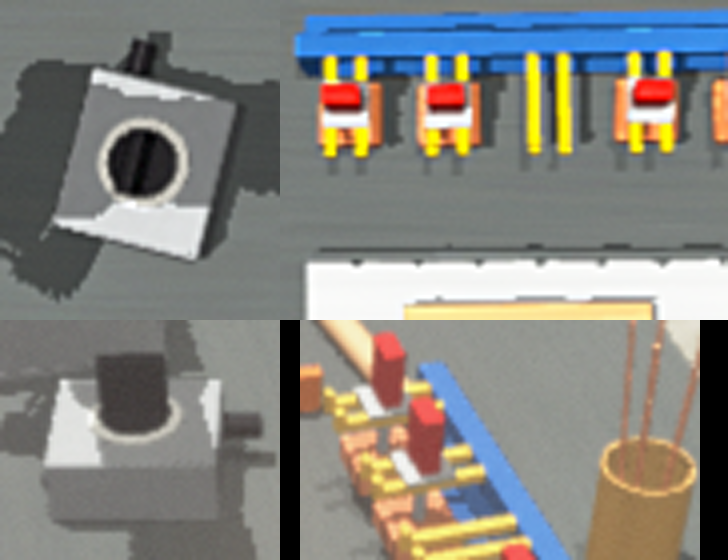

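Wanted: the wooden brush on the workpiece, top px (312,208). Its look-alike is the pink one at (220,303), which I reject; the orange-handled thing in the grey box at (101,241) isn't part of the job either. The crop shows red grips on four forks (266, 292, 343 and 368), and the fork at (318,150) is empty. The remote is at (205,230), with its bar roughly along world x. Next I go over the brush.

```bash
cat >> h.py <<'E'
def yawq(a):  # tool down, tool y at world angle a (deg)
    a=np.radians(a);y=np.array([np.cos(a),np.sin(a),0]);z=np.array([0,0,-1.]);x=np.cross(y,z)
    return R.from_matrix(np.c_[x,y,z])
def plan(*wps,step=5.0,ang=9.0,start=None):
    """wps: (x,y,z m, yaw deg, gripper[, min rows]); prints rows; yaw taken the short way mod 360"""
    st=r.get_state();p=np.array(st['tool_pos']);q=R.from_quat(st['eef_rot'])
    if start is not None: p=np.array(start[:3]);q=yawq(start[3])
    for w in wps:
        tp=np.array(w[:3]);tq=yawq(w[3]);rv=(q.inv()*tq).as_rotvec()
        n=max(int(np.ceil(np.linalg.norm(tp-p)*100/step)),int(np.ceil(np.degrees(np.linalg.norm(rv))/ang)),w[5] if len(w)>5 else 1)
        p0,q0=p,q
        print('->',w)
        for i in range(1,n+1):
            t=p0+(tp-p0)*i/n;tr=q0*R.from_rotvec(rv*i/n)
            d=q.inv().apply(t-p)*100;v=np.degrees((q.inv()*tr).as_rotvec())
            row=[float(round(x,2)) for x in d]+[float(round(x,1)) for x in v]+[w[4]]
            print(row)
            p=p+q.apply(np.array(row[:3])/100);q=q*R.from_rotvec(np.radians(row[3:6]))
    print('end',p.round(4),'q7',st['q'][6].round(2))
E
python3 - <<'E'
from h import *
plan((.487,.019,.24,2.9,-.1))
E
```

```text
-> (0.487, 0.019, 0.24, 2.9, -0.1)
[-3.59, -3.3, 0.13, -0.0, 0.0, 5.1, -0.1]
[-3.86, -2.97, 0.13, -0.0, 0.0, 5.1, -0.1]
[-4.12, -2.61, 0.13, -0.0, 0.0, 5.1, -0.1]
[-4.33, -2.24, 0.13, -0.0, 0.0, 5.2, -0.1]
[-4.52, -1.84, 0.13, -0.0, 0.0, 5.1, -0.1]
[-4.66, -1.42, 0.14, -0.0, 0.0, 5.1, -0.1]
[-4.77, -1.01, 0.13, -0.0, 0.0, 5.1, -0.1]
[-4.84, -0.58, 0.13, -0.0, 0.0, 5.1, -0.1]
[-4.87, -0.15, 0.13, -0.0, 0.0, 5.1, -0.1]
[-4.87, 0.29, 0.13, -0.0, 0.1, 5.2, -0.1]
[-4.82, 0.73, 0.12, -0.0, -0.0, 5.1, -0.1]
[-4.73, 1.15, 0.12, -0.1, -0.0, 5.1, -0.1]
end [0.487 0.019 0.24 ] q7 -0.22
```

Call:
step_arm(steps=[[-3.6,-3.3,0.13,0,0,5.1,-0.4],[-3.86,-2.97,0.13,0,0,5.1,-0.4],[-4.12,-2.6,0.13,0,0,5.1,-0.4],[-4.33,-2.24,0.13,0,0,5.2,-0.4],[-4.52,-1.84,0.13,0,0,5.1,-0.4],[-4.66,-1.42,0.14,0,0,5.1,-0.4],[-4.77,-1.0,0.13,0,0,5.1,-0.4],[-4.84,-0.58,0.13,0,0,5.1,-0.4]], force=30)

```text
clock: 1.15
tool_pos: [0.4158, 0.1993, 0.2452]
eef_rot: [0.55, 0.835, 0.0, 0.0]
contact_force: [0.7, -0.1, -0.2]
opening: 0.697
finger_force: 0.0
```

Call:
step_arm(steps=[[-4.87,-0.15,0.13,0,0,5.1,-0.4],[-4.87,0.3,0.13,0,0,5.2,-0.4],[-4.82,0.73,0.12,0,0,5.1,-0.4],[-4.73,1.15,0.12,0,0,5.1,-0.4],[0,0,0,0,0,0,-0.4]])

```text
clock: 1.78
tool_pos: [0.4884, 0.0153, 0.2401]
eef_rot: [0.692, 0.722, -0.001, 0.001]
contact_force: [0.6, 0.6, 0.9]
opening: 0.704
finger_force: 0.0
```

Run:
```python
from h import *
import pickle
st=r.get_state();print(st['clock'],st['tool_pos'].round(4),st['eef_rot'].round(4),st['q'].round(2),st['opening'],st['contact_force'].round(1))
s=snap('wrist','w1.png');pickle.dump(s,open('w1.pkl','wb'))
im=s['pixels'];hsv=cv2.cvtColor(im,cv2.COLOR_RGB2HSV);H,S,V=[hsv[...,i].astype(int) for i in range(3)]
m=((H<30)&(H>8)&(S>60)&(V>120)).astype(np.uint8)*255
c=max(cv2.findContours(m,0,1)[0],key=cv2.contourArea)
print(cv2.boundingRect(c));W=world(s,c.reshape(-1,2),.042)[:,:2]*1000
print(cv2.minAreaRect(W.astype(np.float32)))
```

```text
1.775 [0.4884 0.0153 0.2401] [ 6.920e-01  7.219e-01 -5.000e-04  1.100e-03] [-0.15  0.54  0.04  1.99 -0.03  0.61 -0.05] 0.7041073481600254 [0.6 0.6 0.9]
(293, 67, 49, 209)
((487.54736328125, 20.184959411621094), (43.3910026550293, 197.81671142578125), 2.422445774078369)
```

View pics/w1.png

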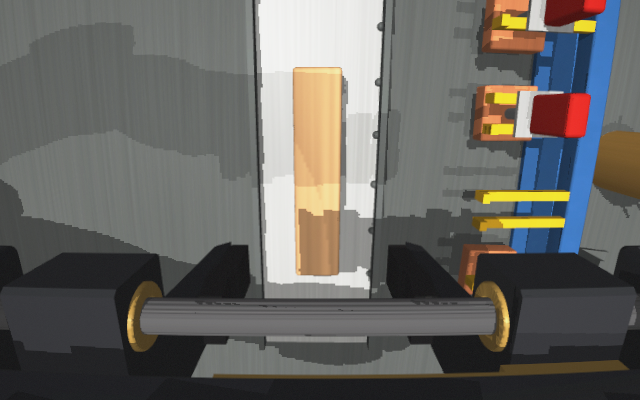

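Run:
```python
from h import *
plan((.4875,.020,.05,2.4,-.4),(.4875,.02,.037,2.4,-.4,2))
print('CARRY');plan((.4875,.02,.15,2.4,.6),(.43,-.347,.15,-90.7,.6),(.43,-.347,.03,-90.7,.6,4),start=(.4875,.02,.037,2.4))
```

```text
-> (0.4875, 0.02, 0.05, 2.4, -0.4)
[0.05, 0.0, 4.75, -0.0, 0.0, 0.1, -0.4]
[0.05, 0.0, 4.75, -0.0, 0.0, 0.0, -0.4]
[0.05, 0.0, 4.75, -0.0, 0.0, 0.1, -0.4]
[0.05, 0.0, 4.75, -0.0, 0.0, 0.1, -0.4]
-> (0.4875, 0.02, 0.037, 2.4, -0.4, 2)
[-0.0, 0.0, 0.65, -0.0, 0.0, -0.0, -0.4]
[-0.0, 0.0, 0.65, -0.0, 0.0, -0.0, -0.4]
end [0.4875 0.02   0.037 ] q7 -0.05
CARRY
-> (0.4875, 0.02, 0.15, 2.4, 0.6)
[0.0, 0.0, -3.77, 0.0, 0.0, 0.0, 0.6]
[0.0, 0.0, -3.76, 0.0, 0.0, 0.0, 0.6]
[0.0, 0.0, -3.77, 0.0, 0.0, 0.0, 0.6]
-> (0.43, -0.347, 0.15, -90.7, 0.6)
[-3.31, -0.66, 0.0, 0.0, 0.0, 8.5, 0.6]
[-3.37, -0.17, 0.0, 0.0, 0.0, 8.4, 0.6]
[-3.37, 0.33, 0.0, 0.0, 0.0, 8.5, 0.6]
[-3.27, 0.82, 0.0, 0.0, 0.0, 8.5, 0.6]
[-3.12, 1.3, 0.0, 0.0, 0.0, 8.4, 0.6]
[-2.89, 1.74, -0.0, 0.0, 0.0, 8.5, 0.6]
[-2.61, 2.15, -0.0, 0.0, 0.0, 8.4, 0.6]
[-2.26, 2.5, -0.0, 0.0, 0.0, 8.5, 0.6]
[-1.87, 2.82, -0.0, 0.0, 0.0, 8.5, 0.6]
[-1.43, 3.06, -0.0, 0.0, 0.0, 8.4, 0.6]
[-0.98, 3.23, -0.0, 0.0, 0.0, 8.5, 0.6]
-> (0.43, -0.347, 0.03, -90.7, 0.6, 4)
[0.0, -0.0, 3.0, 0.0, 0.0, -0.0, 0.6]
[0.0, -0.0, 3.0, 0.0, 0.0, -0.0, 0.6]
[0.0, -0.0, 3.0, 0.0, 0.0, -0.0, 0.6]
[0.0, -0.0, 3.0, 0.0, 0.0, -0.0, 0.6]
end [ 0.43  -0.347  0.03 ] q7 -0.05
```

Call:
step_arm(steps=[[0.05,0,4.75,0,0,0,-0.4],[0.05,0,4.75,0,0,0,-0.4],[0.05,0,4.75,0,0,0,-0.4],[0.05,0,4.75,0,0,0,-0.4],[0,0,0.65,0,0,0,-0.4],[0,0,0.65,0,0,0,-0.4],[0,0,0,0,0,0,-0.4]])

```text
clock: 2.7
tool_pos: [0.4881, 0.0221, 0.0384]
eef_rot: [0.689, 0.725, 0.001, 0.001]
contact_force: [0.5, -0.2, 1.1]
opening: 0.701
finger_force: 0.0
```

Call:
step_arm(steps=[[0,0,0,0,0,0,0.6],[0,0,0,0,0,0,0.6],[0,0,0,0,0,0,0.6],[0,0,0,0,0,0,0.6],[0,0,-3.0,0,0,0,0.6],[0,0,0,0,0,0,0.6]], force=35)

```text
clock: 3.45
tool_pos: [0.4884, 0.0216, 0.0686]
eef_rot: [0.689, 0.725, 0.001, 0.001]
contact_force: [0.8, -0.3, -0.5]
opening: 0.493
finger_force: 35.0
```

Call:
step_arm(steps=[[0,0,-4.1,0,0,0,0.6],[0,0,-4.1,0,0,0,0.6],[-3.31,-0.66,0,0,0,8.5,0.6],[-3.37,-0.17,0,0,0,8.4,0.6],[-3.37,0.33,0,0,0,8.5,0.6],[-3.27,0.82,0,0,0,8.5,0.6],[-3.12,1.3,0,0,0,8.4,0.6],[-2.89,1.74,0,0,0,8.5,0.6]])

```text
clock: 4.45
tool_pos: [0.4571, -0.1798, 0.1484]
eef_rot: [0.934, 0.357, -0.0, -0.0]
contact_force: [-0.1, -0.0, -0.4]
opening: 0.497
finger_force: 35.0
```

Call:
step_arm(steps=[[-2.61,2.15,0,0,0,8.4,0.6],[-2.26,2.5,0,0,0,8.5,0.6],[-1.87,2.82,0,0,0,8.5,0.6],[-1.43,3.06,0,0,0,8.4,0.6],[-0.98,3.23,0,0,0,8.5,0.6],[0,0,4,0,0,0,0.6],[0,0,4,0,0,0,0.6],[0,0,0,0,0,0,0.6]])

```text
clock: 5.45
tool_pos: [0.4309, -0.3441, 0.0662]
eef_rot: [1.0, -0.002, -0.003, -0.002]
contact_force: [-0.5, -0.2, -0.8]
opening: 0.495
finger_force: 35.0
```

Run:
```python
from h import *
s=snap('side','s2.png');t=snap('top')
cv2.imwrite('pics/s2.png',np.hstack([cv2.resize(s['pixels'][240:390,200:440],None,fx=2,fy=2),cv2.resize(t['pixels'][140:290,360:480],None,fx=2,fy=2)])[:,:,::-1])
plan((.43,-.347,.031,-90.7,.6,4))
```

```text
-> (0.43, -0.347, 0.031, -90.7, 0.6, 4)
[-0.07, 0.03, 0.96, -0.0, 0.0, 0.1, 0.6]
[-0.07, 0.02, 0.95, -0.0, 0.0, 0.1, 0.6]
[-0.06, 0.03, 0.96, -0.0, 0.0, 0.2, 0.6]
[-0.07, 0.03, 0.96, -0.0, 0.0, 0.1, 0.6]
end [ 0.43  -0.347  0.031] q7 -0.47
```

View pics/s2.png

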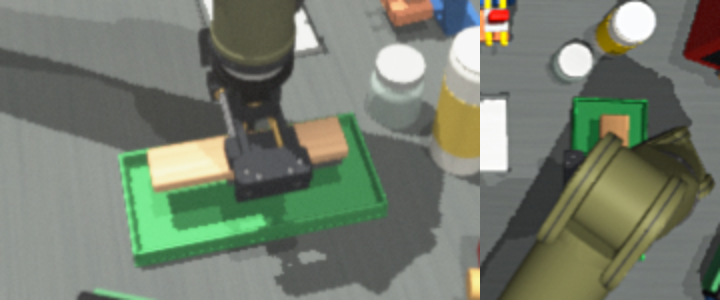

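The picture shows the brush held level over the green tray and lying along it (crop px 150–350). I lower it and release.

Call:
step_arm(steps=[[-0.07,0.03,0.95,0,0,0.1,0.6],[-0.07,0.03,0.95,0,0,0.1,0.6],[-0.07,0.03,0.95,0,0,0.1,0.6],[-0.07,0.03,0.75,0,0,0.1,0.6],[0,0,0.2,0,0,0,0.6],[0,0,0,0,0,0,0.6]])

```text
clock: 6.3
tool_pos: [0.4301, -0.347, 0.0311]
eef_rot: [1.0, -0.005, -0.0, -0.0]
contact_force: [0.1, -0.1, -1.1]
opening: 0.496
finger_force: 35.0
```

Call:
step_arm(steps=[[0,0,0,0,0,0,-0.3],[0,0,0,0,0,0,-0.3],[0,0,0,0,0,0,-0.3],[0,0,-2,0,0,0,-0.3],[0,0,-4,0,0,0,-0.3],[0,0,-5,0,0,0,-0.3],[0,0,-5,0,0,0,-0.3],[0,0,0,0,0,0,-0.3]])

```text
clock: 7.3
tool_pos: [0.4317, -0.3488, 0.1948]
eef_rot: [1.0, -0.005, 0.003, 0.002]
contact_force: [0.3, -1.0, 0.0]
opening: 0.65
finger_force: 0.0
```

Run:
```python
from h import *
print(r.get_state()['q'].round(2))
# first block: hook2 grip measured (668.8,-72.3); approach
plan((.60,-.20,.20,-88.1,-.3),(.665,-.152,.20,-88.1,-.3))
```

```text
[ 0.36  0.72  0.41  1.87 -0.45  0.64 -0.54]
-> (0.6, -0.2, 0.2, -88.1, -0.3)
[3.33, -3.01, -0.1, 0.1, -0.1, -0.5, -0.3]
[3.36, -2.98, -0.1, 0.0, -0.0, -0.5, -0.3]
[3.39, -2.95, -0.1, 0.1, -0.1, -0.5, -0.3]
[3.41, -2.93, -0.1, 0.0, -0.1, -0.5, -0.3]
[3.44, -2.89, -0.1, 0.1, -0.0, -0.5, -0.3]
-> (0.665, -0.152, 0.2, -88.1, -0.3)
[3.33, -2.29, 0.0, -0.0, -0.0, -0.0, -0.3]
[3.32, -2.29, 0.0, -0.0, -0.0, -0.0, -0.3]
end [ 0.665 -0.152  0.2  ] q7 -0.54
```

Run:
```python
from h import *
plan((.56,.0,.26,-88.1,-.3))
```

```text
-> (0.56, 0.0, 0.26, -88.1, -0.3)
[1.56, -4.37, -0.83, 0.0, -0.0, -0.3, -0.3]
[1.59, -4.37, -0.82, 0.1, -0.1, -0.3, -0.3]
[1.6, -4.35, -0.83, 0.0, -0.0, -0.3, -0.3]
[1.63, -4.35, -0.82, 0.0, -0.1, -0.4, -0.3]
[1.66, -4.34, -0.82, 0.1, -0.0, -0.3, -0.3]
[1.68, -4.33, -0.82, 0.0, -0.1, -0.3, -0.3]
[1.7, -4.32, -0.82, 0.1, 0.0, -0.3, -0.3]
[1.72, -4.32, -0.81, -0.0, -0.0, -0.3, -0.3]
end [0.56 0.   0.26] q7 -0.54
```

Call:
step_arm(steps=[[1.56,-4.37,-0.83,0,0,-0.3,-0.3],[1.6,-4.37,-0.83,0,0,-0.3,-0.3],[1.6,-4.35,-0.83,0,0,-0.3,-0.3],[1.63,-4.35,-0.83,0,0,-0.4,-0.3],[1.66,-4.35,-0.83,0,0,-0.3,-0.3],[1.68,-4.35,-0.83,0,0,-0.3,-0.3],[1.7,-4.32,-0.83,0,0,-0.3,-0.3],[1.72,-4.32,-0.83,0,0,-0.3,-0.3]])

```text
clock: 8.3
tool_pos: [0.5585, 0.0036, 0.2568]
eef_rot: [1.0, 0.017, -0.001, -0.0]
contact_force: [0.5, -0.7, 0.6]
opening: 0.649
finger_force: 0.0
```

Call:
step_arm(steps=[[0,0,0,0,0,0,-0.3]])

```text
clock: 8.43
tool_pos: [0.5595, 0.0072, 0.2564]
eef_rot: [1.0, 0.021, -0.0, -0.001]
contact_force: [0.3, -0.1, -1.0]
opening: 0.647
finger_force: 0.0
```

```bash
cat > g.py <<'E'
from h import *
def rects(s,z,name,f,box=None,minA=20):
    im=s['pixels'];hsv=cv2.cvtColor(im,cv2.COLOR_RGB2HSV);H,S,V=[hsv[...,i].astype(int) for i in range(3)]
    m=f(H,S,V).astype(np.uint8)*255
    if box: k=np.zeros_like(m);x0,y0,x1,y1=box;k[y0:y1,x0:x1]=255;m&=k
    for c in cv2.findContours(m,0,1)[0]:
        if cv2.contourArea(c)<minA: continue
        W=(world(s,c.reshape(-1,2),z)[:,:2]*1000).astype(np.float32)
        (x,y),(w,h),a=cv2.minAreaRect(W);b=cv2.boxPoints(((x,y),(w,h),a));e=b[1]-b[0] if np.linalg.norm(b[1]-b[0])>np.linalg.norm(b[2]-b[1]) else b[2]-b[1]
        print(name,'c',round(x,1),round(y,1),'size',sorted([round(w,1),round(h,1)]),'long',round(np.degrees(np.arctan2(e[1],e[0]))%180,1),'px',cv2.boundingRect(c))
red=lambda H,S,V:((H<6)|(H>174))&(S>150)&(V>100)
wood=lambda H,S,V:(H<30)&(H>8)&(S>60)&(V>100)
green=lambda H,S,V:(H>45)&(H<75)&(S>100)
E
python3 - <<'E'
from g import *
st=r.get_state();print(st['tool_pos'].round(4),st['q'].round(2),st['eef_rot'].round(4))
s=snap('wrist','w3.png');rects(s,.132,'w grip',red)
t=snap('top');rects(t,.132,'t grip',red,(240,120,400,170),6);rects(t,.034,'brush',wood,(400,180,450,275));rects(t,.024,'tray',green,(395,180,455,280))
print('cam',s['T'].round(3).tolist())
print('hook grips pred px',pix(s,[[.66,.167,.132],[.66,.087,.132],[.66,-.072,.132],[.66,-.152,.132]]).round(0).tolist())
E
```

```text
[0.5595 0.0072 0.2564] [-0.41  0.66  0.55  1.79 -0.45  0.82 -1.17] [ 9.998e-01  2.070e-02 -3.000e-04 -1.300e-03]
w grip c 669.4 -145.3 size [17.7, 38.6] long 94.6 px (520, 44, 56, 28)
w grip c 656.7 159.9 size [18.3, 43.8] long 90.4 px (73, 43, 63, 29)
w grip c 658.6 85.6 size [19.2, 33.3] long 93.5 px (185, 41, 51, 31)
w grip c 669.3 -70.5 size [15.0, 29.1] long 91.0 px (420, 38, 44, 25)
t grip c 659.4 86.5 size [15.5, 24.5] long 91.7 px (287, 146, 9, 6)
t grip c 657.1 167.4 size [15.5, 27.6] long 91.6 px (260, 146, 10, 6)
t grip c 670.0 -152.2 size [18.2, 31.3] long 103.1 px (364, 145, 11, 7)
t grip c 668.8 -72.4 size [12.4, 24.5] long 91.7 px (339, 145, 9, 5)
brush c 427.8 -345.8 size [45.1, 199.8] long 179.0 px (417, 198, 15, 63)
tray c 430.0 -347.3 size [123.7, 262.0] long 179.3 px (404, 188, 40, 82)
cam [[0.042, -0.965, -0.259, 0.626], [-0.999, -0.041, -0.008, 0.01], [-0.003, 0.259, -0.966, 0.385], [0.0, 0.0, 0.0, 1.0]]
hook grips pred px [[93.0, 52.0], [208.0, 54.0], [442.0, 65.0], [555.0, 73.0]]
```

View pics/w3.png

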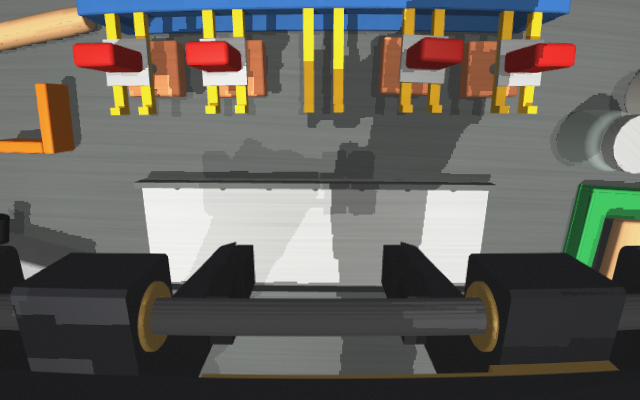

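Grips sit at wrist px (108,55), (215,55), (435,50) and (540,55); hook 3 is empty. That is four blocks, and the brush lies in the tray. I start with hook 1.

Run:
```python
from h import *
plan((.670,-.152,.19,-87.8,-.3),(.670,-.152,.108,-87.8,-.3,3))
```

```text
-> (0.67, -0.152, 0.19, -87.8, -0.3)
[2.14, 3.15, 1.33, 0.0, 0.0, -0.1, -0.3]
[2.13, 3.16, 1.33, 0.0, 0.0, -0.0, -0.3]
[2.13, 3.16, 1.33, 0.0, 0.1, -0.1, -0.3]
[2.12, 3.16, 1.33, 0.0, -0.0, -0.0, -0.3]
[2.13, 3.16, 1.34, 0.0, 0.0, -0.1, -0.3]
-> (0.67, -0.152, 0.108, -87.8, -0.3, 3)
[-0.0, -0.0, 2.73, 0.0, 0.0, 0.0, -0.3]
[-0.0, -0.0, 2.73, 0.0, 0.0, 0.0, -0.3]
[-0.0, -0.0, 2.74, 0.0, 0.0, 0.0, -0.3]
end [ 0.67  -0.152  0.108] q7 -1.17
```

Call:
step_arm(steps=[[2.13,3.16,1.33,0,0,-0.1,-0.3],[2.13,3.16,1.33,0,0,0,-0.3],[2.13,3.16,1.33,0,0,-0.1,-0.3],[2.13,3.16,1.33,0,0,0,-0.3],[2.13,3.16,1.33,0,0,-0.1,-0.3],[0,0,1,0,0,0,-0.3],[0,0,0,0,0,0,-0.3],[0,0,0,0,0,0,-0.3]])

```text
clock: 9.52
tool_pos: [0.6702, -0.1513, 0.1813]
eef_rot: [1.0, 0.019, -0.0, -0.001]
contact_force: [-0.8, 0.8, 0.1]
opening: 0.647
finger_force: 0.0
```

Run:
```python
from g import *
st=r.get_state();print(st['tool_pos'].round(4),st['q'].round(2),st['eef_rot'].round(4))
s=snap('wrist','w4.png');
t=snap('side','s4.png');cv2.imwrite('pics/s4.png',np.hstack([s['pixels'][:,100:],cv2.resize(t['pixels'][170:270,330:460],(0,0),fx=2,fy=4)])[:,:,::-1])
plan((.670,-.152,.108,-87.8,-.3,3))
```

```text
[ 0.6702 -0.1513  0.1813] [-0.07  0.91  0.48  1.44 -0.48  0.91 -0.99] [ 9.998e-01  1.940e-02 -2.000e-04 -5.000e-04]
-> (0.67, -0.152, 0.108, -87.8, -0.3, 3)
[-0.02, 0.02, 2.46, -0.0, -0.0, 0.0, -0.3]
[-0.03, 0.03, 2.46, -0.0, -0.0, 0.0, -0.3]
[-0.02, 0.02, 2.46, -0.0, -0.0, 0.0, -0.3]
end [ 0.67  -0.152  0.108] q7 -0.99
```

View pics/s4.png

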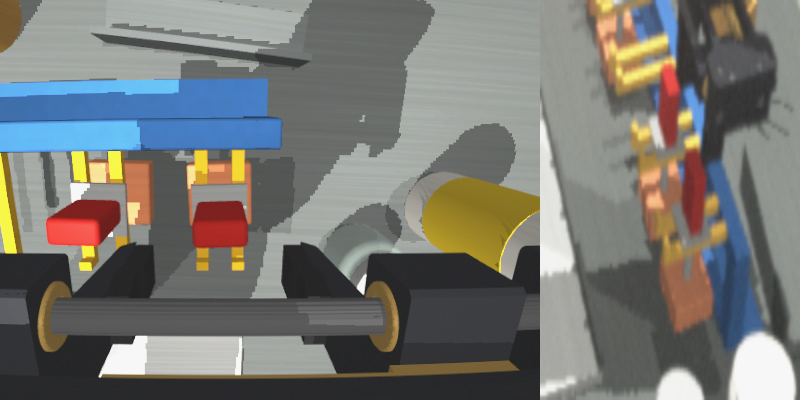

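The grip is centred between the fingers (wrist px ≈ 320,215). I descend, close and raise.

Call:
step_arm(steps=[[0,0,2.5,0,0,0,-0.3],[0,0,2.5,0,0,0,-0.3],[0,0,2.3,0,0,0,-0.3],[0,0,0,0,0,0,-0.3],[0,0,0,0,0,0,0.9],[0,0,0,0,0,0,0.9],[0,0,0,0,0,0,0.9],[0,0,0,0,0,0,0.9]], force=50)

```text
clock: 10.62
tool_pos: [0.6712, -0.1524, 0.1091]
eef_rot: [1.0, 0.019, 0.001, 0.0]
contact_force: [-0.3, 1.3, 4.8]
opening: 0.334
finger_force: 49.7
```

Call:
step_arm(steps=[[0,0,-1,0,0,0,0.9],[0,0,-1,0,0,0,0.9],[0,0,0,0,0,0,0.9],[0,0,0,0,0,0,0.9]])

```text
clock: 11.12
tool_pos: [0.6704, -0.1521, 0.1279]
eef_rot: [1.0, 0.019, -0.0, -0.0]
contact_force: [-0.1, -0.8, -3.9]
opening: 0.337
finger_force: 49.7
```

Run:
```python
from g import *
x,y,z=r.get_state()['tool_pos']
a=np.radians(2.2);x2,y2=x-.1*np.cos(a),y-.1*np.sin(a)
plan((x2,y2,z,-87.8,.9,4),(.494,-.125,z+.002,-88.3,.9,4),(.494,-.125,.103,-88.3,.9,2),step=2.5)
```

```text
-> (np.float64(0.5704882088458741), np.float64(-0.15593173486229048), np.float64(0.1278784113836628), -87.8, 0.9, 4)
[-2.0, 0.0, 0.0, -0.0, 0.0, -0.0, 0.9]
[-2.0, 0.0, 0.0, -0.0, 0.0, -0.0, 0.9]
[-2.0, 0.0, 0.0, -0.0, 0.0, -0.0, 0.9]
[-2.0, 0.0, 0.0, -0.0, 0.0, -0.0, 0.9]
[-2.0, 0.0, 0.0, -0.0, 0.0, -0.0, 0.9]
-> (0.494, -0.125, np.float64(0.1298784113836628), -88.3, 0.9, 4)
[-1.88, -0.85, -0.05, -0.0, 0.0, 0.1, 0.9]
[-1.88, -0.84, -0.05, -0.0, 0.0, 0.1, 0.9]
[-1.89, -0.84, -0.04, -0.0, 0.0, 0.2, 0.9]
[-1.89, -0.83, -0.05, -0.0, 0.0, 0.1, 0.9]
-> (0.494, -0.125, 0.103, -88.3, 0.9, 2)
[0.0, 0.0, 1.34, -0.0, 0.0, -0.0, 0.9]
[0.01, 0.0, 1.35, -0.0, 0.0, -0.0, 0.9]
end [ 0.494 -0.125  0.103] q7 -0.96
```

Call:
step_arm(steps=[[-2,0,0,0,0,0,0.9],[-2,0,0,0,0,0,0.9],[-2,0,0,0,0,0,0.9],[-2,0,0,0,0,0,0.9],[-2,0,0,0,0,0,0.9],[0,0,0,0,0,0,0.9]])

```text
clock: 11.88
tool_pos: [0.5691, -0.1563, 0.1279]
eef_rot: [1.0, 0.018, -0.001, -0.0]
contact_force: [1.1, 0.3, -4.1]
opening: 0.335
finger_force: 49.8
```

Call:
step_arm(steps=[[-1.9,-0.85,-0.05,0,0,0.1,0.9],[-1.9,-0.85,-0.05,0,0,0.1,0.9],[-1.9,-0.85,-0.05,0,0,0.2,0.9],[-1.9,-0.85,-0.05,0,0,0.1,0.9],[0,0,1.2,0,0,0,0.9],[0,0,1.2,0,0,0,0.9],[0,0,0,0,0,0,0.9]])

```text
clock: 12.75
tool_pos: [0.4942, -0.125, 0.1048]
eef_rot: [1.0, 0.015, -0.0, -0.0]
contact_force: [-0.4, 0.6, -4.1]
opening: 0.339
finger_force: 49.8
```

Run:
```python
from g import *
print(r.get_state()['contact_force'].round(1))
s=snap('wrist');t=snap('side')
cv2.imwrite('pics/s5.png',np.hstack([s['pixels'][:,100:],cv2.resize(t['pixels'][170:270,265:395],(0,0),fx=2,fy=4)])[:,:,::-1])
```

```text
[-0.4  0.6 -4.1]
```

View pics/s5.png

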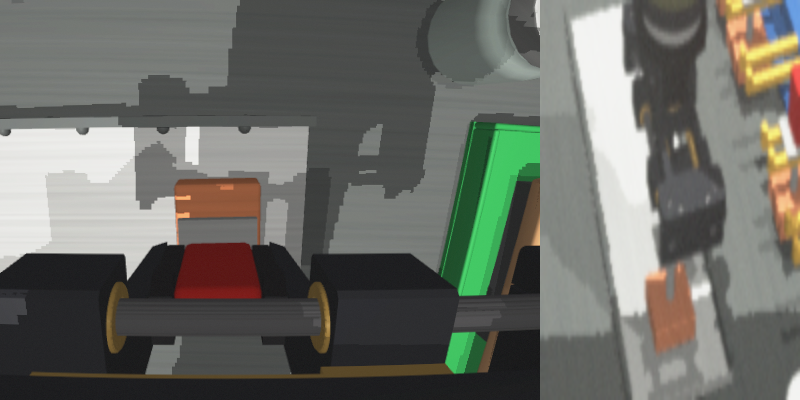

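The block hangs upright over the workpiece (wrist px ≈ 318,210), so I lower it to contact.

Call:
step_arm(steps=[[0,0,0.2,0,0,0,0.9],[0,0,0.15,0,0,0,0.9],[0,0,0.05,0,0,0,0.9],[0,0,0,0,0,0,0.9]])

```text
clock: 13.35
tool_pos: [0.4936, -0.1247, 0.1021]
eef_rot: [1.0, 0.015, 0.0, -0.0]
contact_force: [-0.5, 0.5, -4.2]
opening: 0.336
finger_force: 49.8
```

Call:
step_arm(steps=[[0,0,0.15,0,0,0,0.9],[0,0,0,0,0,0,0.9]])

```text
clock: 13.6
tool_pos: [0.4936, -0.1248, 0.1011]
eef_rot: [1.0, 0.015, 0.0, -0.0]
contact_force: [-1.6, 0.3, 2.8]
opening: 0.335
finger_force: 49.8
```

Call:
step_arm(steps=[[0,0,0,0,0,0,-0.3],[0,0,0,0,0,0,-0.3],[0,0,0,0,0,0,-0.3],[0,0,-2,0,0,0,-0.3],[0,0,-4,0,0,0,-0.3],[0,0,-4,0,0,0,-0.3],[0,0,0,0,0,0,-0.3]])

```text
clock: 14.48
tool_pos: [0.4952, -0.1254, 0.2029]
eef_rot: [1.0, 0.015, 0.003, 0.001]
contact_force: [-0.6, -0.2, -0.6]
opening: 0.65
finger_force: 0.0
```

Run:
```python
from g import *
t=snap('top');rects(t,.132,'t grip',red,(240,120,400,170),6);rects(t,.124,'placed',red,(240,170,400,240),6);rects(t,.034,'brush',wood,(400,180,450,275))
plan((.667,-.072,.185,-87.8,-.3),(.667,-.072,.109,-87.8,-.3,3))
```

```text
t grip c 659.4 86.5 size [15.5, 24.5] long 91.7 px (287, 146, 9, 6)
t grip c 657.1 167.4 size [15.5, 27.6] long 91.6 px (260, 146, 10, 6)
t grip c 667.2 -72.4 size [15.5, 30.7] long 91.7 px (338, 145, 11, 6)
brush c 427.8 -345.8 size [45.1, 199.8] long 179.0 px (417, 198, 15, 63)
-> (0.667, -0.072, 0.185, -87.8, -0.3)
[4.36, -1.19, 0.42, 0.0, -0.0, -0.1, -0.3]
[4.36, -1.18, 0.42, 0.0, -0.1, -0.1, -0.3]
[4.36, -1.18, 0.41, 0.0, -0.0, -0.2, -0.3]
[4.36, -1.16, 0.42, 0.0, -0.0, -0.1, -0.3]
-> (0.667, -0.072, 0.109, -87.8, -0.3, 3)
[-0.0, 0.0, 2.53, 0.0, -0.0, 0.0, -0.3]
[-0.0, 0.0, 2.53, 0.0, -0.0, 0.0, -0.3]
[-0.0, 0.0, 2.54, 0.0, -0.0, 0.0, -0.3]
end [ 0.667 -0.072  0.109] q7 -0.86
```

Call:
step_arm(steps=[[4.36,-1.2,0.42,0,0,-0.1,-0.3],[4.36,-1.18,0.42,0,0,-0.1,-0.3],[4.36,-1.18,0.42,0,0,-0.2,-0.3],[4.36,-1.16,0.42,0,0,-0.1,-0.3],[0,0,0,0,0,0,-0.3],[0,0,2.5,0,0,0,-0.3],[0,0,2.5,0,0,0,-0.3],[0,0,2.5,0,0,0,-0.3]])

```text
clock: 15.52
tool_pos: [0.6642, -0.0726, 0.1068]
eef_rot: [1.0, 0.018, -0.002, -0.0]
contact_force: [0.0, 0.6, -0.3]
opening: 0.652
finger_force: 0.0
```

Call:
step_arm(steps=[[0,0,0,0,0,0,-0.3],[0,0,0,0,0,0,0.9],[0,0,0,0,0,0,0.9],[0,0,0,0,0,0,0.9],[0,0,0,0,0,0,0.9]])

```text
clock: 16.15
tool_pos: [0.6668, -0.0722, 0.1098]
eef_rot: [1.0, 0.019, 0.001, 0.0]
contact_force: [-0.9, 0.6, 3.7]
opening: 0.334
finger_force: 49.8
```

Call:
step_arm(steps=[[0,0,-1,0,0,0,0.9],[0,0,-1,0,0,0,0.9],[0,0,0,0,0,0,0.9],[0,0,0,0,0,0,0.9]])

```text
clock: 16.65
tool_pos: [0.666, -0.0717, 0.1285]
eef_rot: [1.0, 0.019, -0.0, -0.0]
contact_force: [-0.1, 0.1, -4.7]
opening: 0.333
finger_force: 49.8
```

```bash
cat > carry.py <<'E'
from g import *
import sys
X,Y=map(float,sys.argv[1:3])
x,y,z=[float(round(v,4)) for v in r.get_state()['tool_pos']]
a=np.radians(2.2);x2,y2=round(x-.1*np.cos(a),4),round(y-.1*np.sin(a),4)
plan((x2,y2,z,-87.8,.9,5),(X,Y,z+.001,-88.3,.9,4),(X,Y,.104,-88.3,.9,2),step=2.6)
E
python3 carry.py .491 -.040
```

```text
-> (np.float64(0.5661), np.float64(-0.0755), 0.1285, -87.8, 0.9, 5)
[-2.0, -0.0, 0.0, -0.0, 0.0, -0.0, 0.9]
[-2.0, -0.0, 0.0, -0.0, 0.0, -0.0, 0.9]
[-2.0, -0.0, 0.01, -0.0, 0.0, -0.0, 0.9]
[-2.0, -0.0, -0.0, -0.0, 0.0, -0.0, 0.9]
[-2.0, -0.0, -0.0, -0.0, 0.0, -0.0, 0.9]
-> (0.491, -0.04, 0.1295, -88.3, 0.9, 4)
[-1.84, -0.96, -0.02, -0.0, 0.0, 0.1, 0.9]
[-1.85, -0.95, -0.03, -0.0, 0.0, 0.1, 0.9]
[-1.84, -0.96, -0.02, -0.0, 0.0, 0.2, 0.9]
[-1.85, -0.94, -0.02, -0.0, 0.0, 0.1, 0.9]
-> (0.491, -0.04, 0.104, -88.3, 0.9, 2)
[-0.0, -0.0, 1.27, -0.0, 0.0, -0.0, 0.9]
[-0.0, -0.0, 1.28, -0.0, 0.0, -0.0, 0.9]
end [ 0.491 -0.04   0.104] q7 -1.04
```

Call:
step_arm(steps=[[-2,0,0,0,0,0,0.9],[-2,0,0,0,0,0,0.9],[-2,0,0,0,0,0,0.9],[-2,0,0,0,0,0,0.9],[-2,0,0,0,0,0,0.9],[0,0,0,0,0,0,0.9]])

```text
clock: 17.4
tool_pos: [0.5647, -0.0758, 0.1286]
eef_rot: [1.0, 0.018, -0.001, -0.0]
contact_force: [1.4, 0.1, -4.7]
opening: 0.332
finger_force: 49.8
```

Call:
step_arm(steps=[[-1.85,-0.95,0,0,0,0.1,0.9],[-1.85,-0.95,0,0,0,0.1,0.9],[-1.85,-0.95,0,0,0,0.2,0.9],[-1.85,-0.95,0,0,0,0.1,0.9],[0,0,0,0,0,0,0.9],[0,0,1.2,0,0,0,0.9],[0,0,1.2,0,0,0,0.9],[0,0,0,0,0,0,0.9]])

```text
clock: 18.4
tool_pos: [0.4909, -0.0406, 0.1034]
eef_rot: [1.0, 0.014, -0.001, -0.0]
contact_force: [0.0, -0.3, -5.7]
opening: 0.335
finger_force: 49.8
```

Call:
step_arm(steps=[[0,0,0.15,0,0,0,0.9],[0,0,0.15,0,0,0,0.9],[0,0,0,0,0,0,0.9],[0,0,0,0,0,0,0.9]])

```text
clock: 18.9
tool_pos: [0.4912, -0.0403, 0.102]
eef_rot: [1.0, 0.015, 0.0, -0.0]
contact_force: [-0.3, 0.3, -5.2]
opening: 0.338
finger_force: 49.8
```

Call:
step_arm(steps=[[0,0,0.1,0,0,0,0.9],[0,0,0,0,0,0,0.9]])

```text
clock: 19.15
tool_pos: [0.4912, -0.0403, 0.1017]
eef_rot: [1.0, 0.015, 0.0, -0.0]
contact_force: [-1.3, 1.0, 4.8]
opening: 0.339
finger_force: 49.8
```

Contact. I release and go on to hook 4.

Call:
step_arm(steps=[[0,0,0,0,0,0,-0.3],[0,0,0,0,0,0,-0.3],[0,0,0,0,0,0,-0.3],[0,0,-2,0,0,0,-0.3],[0,0,-4,0,0,0,-0.3],[0,0,-4,0,0,0,-0.3],[0,0,0,0,0,0,-0.3],[0,0,0,0,0,0,-0.3]])

```text
clock: 20.15
tool_pos: [0.4908, -0.04, 0.2003]
eef_rot: [1.0, 0.015, -0.0, -0.0]
contact_force: [-0.4, -0.2, -0.2]
opening: 0.653
finger_force: 0.0
```

Run:
```python
from g import *
t=snap('top');rects(t,.132,'t grip',red,(240,120,400,170),6);rects(t,.124,'placed',red,(240,170,400,240),6);rects(t,.034,'brush',wood,(400,180,450,275))
plan((.660,.087,.188,-87.8,-.3),(.660,.087,.109,-87.8,-.3,3))
```

```text
t grip c 659.4 86.5 size [15.5, 24.5] long 91.7 px (287, 146, 9, 6)
t grip c 657.1 167.4 size [15.5, 27.6] long 91.6 px (260, 146, 10, 6)
brush c 427.8 -345.8 size [45.1, 199.8] long 179.0 px (417, 198, 15, 63)
-> (0.66, 0.087, 0.188, -87.8, -0.3)
[3.47, -2.44, 0.23, -0.0, 0.0, -0.1, -0.3]
[3.46, -2.43, 0.23, -0.0, 0.0, -0.1, -0.3]
[3.48, -2.43, 0.24, -0.0, 0.1, -0.1, -0.3]
[3.48, -2.42, 0.23, -0.0, -0.0, -0.1, -0.3]
[3.48, -2.41, 0.24, -0.0, 0.0, -0.1, -0.3]
-> (0.66, 0.087, 0.109, -87.8, -0.3, 3)
[-0.0, 0.0, 2.63, -0.0, 0.0, 0.0, -0.3]
[-0.0, 0.0, 2.64, -0.0, 0.0, 0.0, -0.3]
[-0.0, 0.0, 2.63, -0.0, 0.0, 0.0, -0.3]
end [0.66  0.087 0.109] q7 -0.98
```

Call:
step_arm(steps=[[3.47,-2.44,0.23,0,0,-0.1,-0.3],[3.47,-2.43,0.23,0,0,-0.1,-0.3],[3.48,-2.43,0.23,0,0,-0.1,-0.3],[3.48,-2.42,0.23,0,0,-0.1,-0.3],[3.48,-2.42,0.23,0,0,-0.1,-0.3],[0,0,0,0,0,0,-0.3],[0,0,2.6,0,0,0,-0.3],[0,0,2.6,0,0,0,-0.3]])

```text
clock: 21.2
tool_pos: [0.6594, 0.0854, 0.1356]
eef_rot: [1.0, 0.018, -0.001, 0.0]
contact_force: [-0.8, -0.1, -0.1]
opening: 0.652
finger_force: 0.0
```

Call:
step_arm(steps=[[0,0,2.6,0,0,0,-0.3],[0,0,0,0,0,0,-0.3],[0,0,0,0,0,0,0.9],[0,0,0,0,0,0,0.9],[0,0,0,0,0,0,0.9],[0,0,0,0,0,0,0.9]])

```text
clock: 21.95
tool_pos: [0.6614, 0.087, 0.1123]
eef_rot: [1.0, 0.019, 0.001, -0.0]
contact_force: [0.1, 0.7, 4.1]
opening: 0.334
finger_force: 49.9
```

Call:
step_arm(steps=[[0,0,-1,0,0,0,0.9],[0,0,-1,0,0,0,0.9],[0,0,0,0,0,0,0.9],[0,0,0,0,0,0,0.9]])

```text
clock: 22.45
tool_pos: [0.6605, 0.0868, 0.1311]
eef_rot: [1.0, 0.019, -0.0, -0.0]
contact_force: [-0.0, 0.2, -4.5]
opening: 0.338
finger_force: 50.0
```

```bash
python3 carry.py .488 .052
```

```text
-> (np.float64(0.5606), np.float64(0.083), 0.1311, -87.8, 0.9, 5)
[-2.0, -0.0, 0.0, -0.0, 0.0, -0.0, 0.9]
[-2.0, -0.0, 0.0, -0.0, 0.0, -0.0, 0.9]
[-2.0, -0.0, 0.0, -0.0, 0.0, -0.0, 0.9]
[-2.0, -0.0, 0.0, -0.0, 0.0, -0.0, 0.9]
[-2.0, -0.0, 0.0, -0.0, 0.0, -0.0, 0.9]
-> (0.488, 0.052, 0.1321, -88.3, 0.9, 4)
[-1.84, 0.7, -0.02, -0.0, 0.0, 0.1, 0.9]
[-1.85, 0.71, -0.03, -0.0, 0.0, 0.1, 0.9]
[-1.84, 0.71, -0.02, -0.0, 0.0, 0.2, 0.9]
[-1.83, 0.72, -0.02, -0.0, 0.0, 0.1, 0.9]
-> (0.488, 0.052, 0.104, -88.3, 0.9, 2)
[-0.0, -0.0, 1.4, -0.0, 0.0, -0.0, 0.9]
[-0.0, -0.0, 1.41, -0.0, 0.0, -0.0, 0.9]
end [0.488 0.052 0.104] q7 -1.24
```

Call:
step_arm(steps=[[-2,0,0,0,0,0,0.9],[-2,0,0,0,0,0,0.9],[-2,0,0,0,0,0,0.9],[-2,0,0,0,0,0,0.9],[-2,0,0,0,0,0,0.9],[0,0,0,0,0,0,0.9]])

```text
clock: 23.2
tool_pos: [0.5593, 0.0829, 0.1311]
eef_rot: [1.0, 0.019, -0.001, -0.0]
contact_force: [1.1, -0.6, -4.0]
opening: 0.337
finger_force: 50.0
```

Call:
step_arm(steps=[[-1.85,0.7,0,0,0,0.1,0.9],[-1.85,0.7,0,0,0,0.1,0.9],[-1.85,0.7,0,0,0,0.2,0.9],[-1.85,0.7,0,0,0,0.1,0.9],[0,0,0,0,0,0,0.9],[0,0,1.2,0,0,0,0.9],[0,0,1.2,0,0,0,0.9],[0,0,0,0,0,0,0.9]])

```text
clock: 24.2
tool_pos: [0.4877, 0.0526, 0.106]
eef_rot: [1.0, 0.015, -0.001, -0.0]
contact_force: [-0.6, 0.7, -3.9]
opening: 0.341
finger_force: 50.0
```

Call:
step_arm(steps=[[0,0,0.15,0,0,0,0.9],[0,0,0.15,0,0,0,0.9],[0,0,0.1,0,0,0,0.9],[0,0,0,0,0,0,0.9]])

```text
clock: 24.7
tool_pos: [0.4882, 0.0523, 0.1042]
eef_rot: [1.0, 0.015, 0.001, -0.0]
contact_force: [-1.3, -0.3, 4.5]
opening: 0.334
finger_force: 50.0
```

Call:
step_arm(steps=[[0,0,0,0,0,0,-0.3],[0,0,0,0,0,0,-0.3],[0,0,0,0,0,0,-0.3],[0,0,-2,0,0,0,-0.3],[0,0,-4,0,0,0,-0.3],[0,0,-4,0,0,0,-0.3],[0,0,0,0,0,0,-0.3],[0,0,0,0,0,0,-0.3]])

```text
clock: 25.7
tool_pos: [0.4875, 0.0526, 0.2028]
eef_rot: [1.0, 0.015, -0.0, -0.0]
contact_force: [1.0, 0.5, -0.5]
opening: 0.65
finger_force: 0.0
```

Run:
```python
from g import *
t=snap('top','t6.png');rects(t,.132,'t grip',red,(240,120,400,170),6);rects(t,.124,'placed',red,(240,170,400,240),6);rects(t,.034,'brush',wood,(400,180,450,275))
plan((.657,.167,.186,-87.8,-.3),(.657,.167,.109,-87.8,-.3,3))
```

```text
t grip c 657.1 167.4 size [15.5, 27.6] long 91.6 px (260, 146, 10, 6)
placed c 492.9 -124.3 size [12.2, 27.5] long 91.7 px (354, 203, 10, 5)
brush c 427.8 -345.8 size [45.1, 199.8] long 179.0 px (417, 198, 15, 63)
-> (0.657, 0.167, 0.186, -87.8, -0.3)
[3.46, -2.19, 0.32, -0.0, 0.0, -0.1, -0.3]
[3.47, -2.18, 0.32, -0.0, 0.0, -0.1, -0.3]
[3.47, -2.17, 0.33, -0.0, 0.1, -0.1, -0.3]
[3.47, -2.17, 0.32, -0.0, -0.0, -0.1, -0.3]
[3.48, -2.16, 0.33, -0.0, 0.0, -0.1, -0.3]
-> (0.657, 0.167, 0.109, -87.8, -0.3, 3)
[0.0, 0.0, 2.57, -0.0, 0.0, 0.0, -0.3]
[0.0, 0.0, 2.56, -0.0, 0.0, 0.0, -0.3]
[0.0, 0.0, 2.57, -0.0, 0.0, 0.0, -0.3]
end [0.657 0.167 0.109] q7 -1.13
```

Call:
step_arm(steps=[[3.47,-2.18,0.32,0,0,-0.1,-0.3],[3.47,-2.18,0.32,0,0,-0.1,-0.3],[3.47,-2.18,0.32,0,0,-0.1,-0.3],[3.47,-2.18,0.32,0,0,-0.1,-0.3],[3.47,-2.16,0.32,0,0,-0.1,-0.3],[0,0,0,0,0,0,-0.3],[0,0,2.6,0,0,0,-0.3],[0,0,2.6,0,0,0,-0.3]])

```text
clock: 26.75
tool_pos: [0.6565, 0.1656, 0.1336]
eef_rot: [1.0, 0.018, -0.001, 0.0]
contact_force: [0.3, 1.2, -0.3]
opening: 0.649
finger_force: 0.0
```

Call:
step_arm(steps=[[0,0,2.5,0,0,0,-0.3],[0,0,0,0,0,0,-0.3],[0,0,0,0,0,0,0.9],[0,0,0,0,0,0,0.9],[0,0,0,0,0,0,0.9],[0,0,0,0,0,0,0.9]])

```text
clock: 27.5
tool_pos: [0.6582, 0.1671, 0.1113]
eef_rot: [1.0, 0.019, 0.001, -0.0]
contact_force: [-1.6, 0.1, 4.7]
opening: 0.337
finger_force: 50.0
```

Call:
step_arm(steps=[[0,0,-1,0,0,0,0.9],[0,0,-1,0,0,0,0.9],[0,0,0,0,0,0,0.9],[0,0,0,0,0,0,0.9]])

```text
clock: 28.0
tool_pos: [0.6575, 0.1668, 0.1301]
eef_rot: [1.0, 0.019, -0.0, -0.0]
contact_force: [0.1, -0.2, -4.7]
opening: 0.335
finger_force: 50.0
```

```bash
python3 carry.py .486 .138
```

```text
-> (np.float64(0.5576), np.float64(0.163), 0.1301, -87.8, 0.9, 5)
[-2.0, -0.0, 0.0, -0.0, 0.0, -0.0, 0.9]
[-2.0, -0.0, 0.0, -0.0, 0.0, -0.0, 0.9]
[-2.0, -0.0, 0.0, -0.0, 0.0, -0.0, 0.9]
[-1.99, -0.0, 0.0, -0.0, 0.0, -0.0, 0.9]
[-2.0, -0.0, 0.0, -0.0, 0.0, -0.0, 0.9]
-> (0.486, 0.138, 0.1311, -88.3, 0.9, 4)
[-1.81, 0.56, -0.02, -0.0, 0.0, 0.1, 0.9]
[-1.82, 0.55, -0.03, -0.0, 0.0, 0.1, 0.9]
[-1.81, 0.57, -0.02, -0.0, 0.0, 0.2, 0.9]
[-1.81, 0.57, -0.02, -0.0, 0.0, 0.1, 0.9]
-> (0.486, 0.138, 0.104, -88.3, 0.9, 2)
[0.0, -0.0, 1.35, -0.0, 0.0, -0.0, 0.9]
[0.0, -0.0, 1.36, -0.0, 0.0, -0.0, 0.9]
end [0.486 0.138 0.104] q7 -1.35
```

Call:
step_arm(steps=[[-2,0,0,0,0,0,0.9],[-2,0,0,0,0,0,0.9],[-2,0,0,0,0,0,0.9],[-2,0,0,0,0,0,0.9],[-2,0,0,0,0,0,0.9],[0,0,0,0,0,0,0.9]])

```text
clock: 28.75
tool_pos: [0.5562, 0.1631, 0.13]
eef_rot: [1.0, 0.019, -0.001, -0.0]
contact_force: [0.7, 0.3, -5.5]
opening: 0.336
finger_force: 50.0
```

Call:
step_arm(steps=[[-1.82,0.56,0,0,0,0.1,0.9],[-1.82,0.56,0,0,0,0.1,0.9],[-1.82,0.56,0,0,0,0.2,0.9],[-1.82,0.56,0,0,0,0.1,0.9],[0,0,0,0,0,0,0.9],[0,0,1.2,0,0,0,0.9],[0,0,1.2,0,0,0,0.9],[0,0,0,0,0,0,0.9]])

```text
clock: 29.75
tool_pos: [0.4857, 0.1381, 0.1049]
eef_rot: [1.0, 0.015, -0.001, 0.0]
contact_force: [-0.9, 0.0, -3.8]
opening: 0.333
finger_force: 50.0
```

Call:
step_arm(steps=[[0,0,0.15,0,0,0,0.9],[0,0,0.15,0,0,0,0.9],[0,0,0.1,0,0,0,0.9],[0,0,0,0,0,0,0.9]])

```text
clock: 30.25
tool_pos: [0.4861, 0.138, 0.1032]
eef_rot: [1.0, 0.015, 0.001, -0.0]
contact_force: [-2.0, 0.3, 5.9]
opening: 0.337
finger_force: 50.0
```

Call:
step_arm(steps=[[0,0,0,0,0,0,-0.3],[0,0,0,0,0,0,-0.3],[0,0,0,0,0,0,-0.3],[0,0,-2,0,0,0,-0.3],[0,0,-4,0,0,0,-0.3],[0,0,-5,0,0,0,-0.3],[0,0,-5,0,0,0,-0.3],[0,0,0,0,0,0,-0.3]])

```text
clock: 31.25
tool_pos: [0.488, 0.1381, 0.2654]
eef_rot: [1.0, 0.015, 0.004, -0.001]
contact_force: [0.6, 0.3, -0.2]
opening: 0.651
finger_force: 0.0
```

Run:
```python
from h import *
plan((.36,.345,.25,-88,-.3))
```

```text
-> (0.36, 0.345, 0.25, -88, -0.3)
[-2.44, -4.21, 0.3, -0.0, -0.1, -0.1, -0.3]
[-2.43, -4.22, 0.3, -0.0, -0.1, -0.0, -0.3]
[-2.43, -4.21, 0.31, -0.1, -0.0, -0.1, -0.3]
[-2.43, -4.22, 0.3, 0.0, -0.1, -0.1, -0.3]
[-2.41, -4.23, 0.3, -0.0, -0.1, -0.0, -0.3]
end [0.36  0.345 0.25 ] q7 -1.35
```

Call:
step_arm(steps=[[-2.43,-4.22,0.3,0,0,0,-0.3],[-2.43,-4.22,0.3,0,0,0,-0.3],[-2.43,-4.22,0.3,0,0,0,-0.3],[-2.43,-4.22,0.3,0,0,0,-0.3],[-2.43,-4.22,0.3,0,0,0,-0.3],[0,0,0,0,0,0,-0.3],[0,0,0,0,0,0,-0.3]])

```text
clock: 32.12
tool_pos: [0.3581, 0.3446, 0.2466]
eef_rot: [1.0, 0.015, -0.0, 0.001]
contact_force: [0.3, 0.1, -0.4]
opening: 0.65
finger_force: 0.0
```

Run:
```python
from g import *
import pickle
st=r.get_state();print(st['tool_pos'].round(4),st['eef_rot'].round(4),st['q'].round(2))
s=snap('wrist');t=snap('top');rects(t,.124,'placed',red,(240,170,400,240),6);rects(t,.034,'brush',wood,(400,180,450,275))
rects(s,.11,'dark',lambda H,S,V:V<60)
pickle.dump(s,open('w7.pkl','wb'))
cv2.imwrite('pics/w7.png',np.hstack([s['pixels'][:,80:560],cv2.resize(t['pixels'][180:240,250:380],(0,0),fx=2.4,fy=400/60)])[:,:,::-1])
```

```text
[0.3581 0.3446 0.2466] [ 9.999e-01  1.460e-02 -2.000e-04  8.000e-04] [-1.28  0.64  0.7   1.98 -0.6   0.74 -1.76]
placed c 492.9 -124.3 size [12.2, 27.5] long 91.7 px (354, 203, 10, 5)
placed c 487.8 52.3 size [12.2, 27.4] long 91.7 px (296, 203, 10, 5)
placed c 485.4 137.5 size [12.2, 27.5] long 91.7 px (268, 203, 10, 5)
placed c 493.6 -40.4 size [12.2, 24.4] long 91.7 px (327, 202, 9, 5)
brush c 427.8 -345.8 size [45.1, 199.8] long 179.0 px (417, 198, 15, 63)
dark c 238.0 339.0 size [169.5, 636.7] long 91.6 px (0, 242, 640, 158)
dark c 421.0 235.4 size [3.6, 4.5] long 92.4 px (466, 118, 7, 6)
dark c 406.8 353.3 size [44.1, 46.9] long 128.0 px (280, 104, 62, 69)
dark c 474.4 361.1 size [15.0, 21.6] long 167.6 px (287, 19, 27, 36)
```

View pics/w7.png

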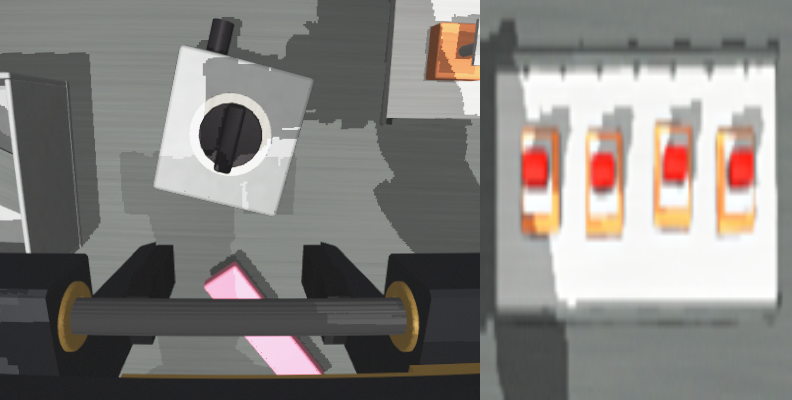

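Run:
```python
from g import *
import pickle
s=pickle.load(open('w7.pkl','rb'));c=cv2.resize(s['pixels'][85:195,260:360],None,fx=5,fy=5,interpolation=cv2.INTER_CUBIC)
cv2.imwrite('pics/c7.png',np.clip(c.astype(float)*2.2,0,255).astype(np.uint8)[:,:,::-1])
g=s['pixels'].astype(int).sum(2)
m=np.zeros(g.shape,np.uint8);m[90:190,265:355]=((g>300)[90:190,265:355])*255
```

```text
(no output)
```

View pics/c7.png

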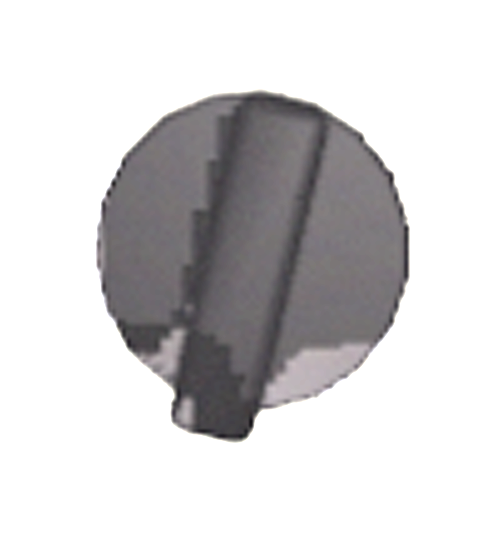

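Run:
```python
from g import *
import pickle
s=pickle.load(open('w7.pkl','rb'))
f=lambda L:[(260+a/5,85+b/5) for a,b in L]
print('disc z.066',(world(s,f([(98,252),(408,252),(253,92),(200,400)]),.066)*1000).round(1)[:,:2].tolist())
print('bar z.11',(world(s,f([(245,98),(325,115),(256,405),(178,395)]),.11)*1000).round(1)[:,:2].tolist())
t=snap('top');rects(t,.062,'disc',lambda H,S,V:V<70,(190,213,222,247))
```

```text
disc z.066 [[402.4, 379.4], [404.0, 326.0], [429.8, 353.4], [377.3, 361.4]]
bar z.11 [[428.1, 353.7], [426.1, 342.0], [383.4, 351.0], [384.6, 362.7]]
disc c 391.8 350.4 size [75.6, 98.4] long 91.7 px (190, 222, 32, 25)
```

All four blocks stand on the workpiece. In the crop, the disc centre at (253,250) and the bar edges give an axis of about (403,353) mm and a bar angle of about -11.8°.

Run:
```python
from h import *
plan((.403,.353,.17,-101.8,-.3),(.403,.353,.091,-101.8,-.3,3))
```

```text
-> (0.403, 0.353, 0.17, -101.8, -0.3)
[2.21, -0.4, 3.86, 0.0, -0.0, 6.7, -0.3]
[2.15, -0.65, 3.87, 0.0, -0.0, 6.6, -0.3]
-> (0.403, 0.353, 0.091, -101.8, -0.3, 3)
[-0.0, -0.0, 2.63, 0.0, -0.0, 0.0, -0.3]
[-0.0, -0.0, 2.63, 0.0, -0.0, 0.0, -0.3]
[-0.01, -0.01, 2.64, 0.0, -0.0, 0.0, -0.3]
end [0.403 0.353 0.091] q7 -1.76
```

Call:
step_arm(steps=[[2.2,-0.4,3.86,0,0,6.7,-0.3],[2.15,-0.65,3.86,0,0,6.6,-0.3],[0,0,0,0,0,0,-0.3],[0,0,2.6,0,0,0,-0.3],[0,0,2.6,0,0,0,-0.3],[0,0,2.6,0,0,0,-0.3],[0,0,0,0,0,0,-0.3],[0,0,0,0,0,0,-0.3]])

```text
clock: 33.28
tool_pos: [0.4027, 0.3546, 0.0937]
eef_rot: [0.995, -0.101, 0.001, -0.001]
contact_force: [-0.1, -0.0, 0.0]
opening: 0.652
finger_force: 0.0
```

Call:
step_arm(steps=[[0,0,0,0,0,0,0.9],[0,0,0,0,0,0,0.9],[0,0,0,0,0,0,0.9],[0,0,0,0,0,0,0.9],[0,0,0,0,0,0,0.9]], force=25)

```text
clock: 33.9
tool_pos: [0.4017, 0.3529, 0.0921]
eef_rot: [0.995, -0.102, -0.0, 0.001]
contact_force: [-1.8, -4.2, 3.1]
opening: 0.154
finger_force: 25.0
```

```bash
cat > mo.py <<'E'
from h import *
st=r.get_state();m=R.from_quat(st['eef_rot']).as_matrix()
print('t',st['clock'],'pos',st['tool_pos'].round(4),'yaw',np.degrees(np.arctan2(m[1,1],m[0,1])).round(1),'q7',st['q'][6].round(2),'F',st['contact_force'].round(1),'M',st['moment'].round(3),'open',round(st['opening']*88,1))
E
python3 mo.py
```

```text
t 33.9 pos [0.4017 0.3529 0.0921] yaw -101.7 q7 -1.71 F [-1.8 -4.2  3.1] M [-0.895  0.376 -0.041] open 13.5
```

Call:
step_arm(steps=[[0,0,0,0,0,-10,0.9],[0,0,0,0,0,-10,0.9],[0,0,0,0,0,-10,0.9],[0,0,0,0,0,0,0.9]])

```text
clock: 34.4
tool_pos: [0.4018, 0.3521, 0.0922]
eef_rot: [0.987, 0.158, -0.001, 0.001]
contact_force: [-0.9, -4.8, 4.1]
opening: 0.154
finger_force: 25.0
```

```bash
python3 mo.py
```

```text
t 34.4 pos [0.4018 0.3521 0.0922] yaw -71.8 q7 -1.36 F [-0.9 -4.8  4.1] M [-1.205  0.325 -0.023] open 13.5
```

Call:
step_arm(steps=[[0,0,0,0,0,-10,0.9],[0,0,0,0,0,-10,0.9],[0,0,0,0,0,-10,0.9],[0,0,0,0,0,-10,0.9],[0,0,0,0,0,-10,0.9],[0,0,0,0,0,-10,0.9],[0,0,0,0,0,0,0.9]])

```text
clock: 35.28
tool_pos: [0.4029, 0.3511, 0.0922]
eef_rot: [0.776, 0.63, -0.001, 0.002]
contact_force: [1.9, -6.4, 4.8]
opening: 0.154
finger_force: 25.0
```

```bash
python3 mo.py
```

```text
t 35.275 pos [0.4029 0.3511 0.0922] yaw -11.9 q7 -0.73 F [ 1.9 -6.4  4.8] M [-1.466 -0.239  0.022] open 13.6
```

Call:
step_arm(steps=[[0,0,0,0,0,-10,0.9],[0,0,0,0,0,-10,0.9],[0,0,0,0,0,-10,0.9],[0,0,0,0,0,0,0.9]])

```text
clock: 35.78
tool_pos: [0.4037, 0.3512, 0.0922]
eef_rot: [0.587, 0.81, -0.001, 0.002]
contact_force: [3.6, -8.0, 1.7]
opening: 0.16
finger_force: 25.0
```

```bash
python3 mo.py
```

```text
t 35.775 pos [0.4037 0.3512 0.0922] yaw 18.1 q7 -0.43 F [ 3.6 -8.   1.7] M [-1.361 -0.579 -0.007] open 14.1
```

Call:
step_arm(steps=[[0,0,0,0,0,-8,0.9],[0,0,0,0,0,0,0.9]])

```text
clock: 36.02
tool_pos: [0.4039, 0.3513, 0.0921]
eef_rot: [0.529, 0.849, -0.001, 0.002]
contact_force: [3.4, -6.0, 1.7]
opening: 0.158
finger_force: 25.0
```

```bash
python3 mo.py
```

```text
t 36.025 pos [0.4039 0.3513 0.0921] yaw 26.1 q7 -0.35 F [ 3.4 -6.   1.7] M [-1.312 -0.628 -0.047] open 13.9
```

Call:
step_arm(steps=[[0,0,0,0,0,-5,0.9],[0,0,0,0,0,0,0.9]])

```text
clock: 36.28
tool_pos: [0.4041, 0.3514, 0.0922]
eef_rot: [0.492, 0.871, -0.001, 0.002]
contact_force: [4.0, -7.0, 2.1]
opening: 0.16
finger_force: 25.0
```

```bash
python3 mo.py
```

```text
t 36.275 pos [0.4041 0.3514 0.0922] yaw 31.1 q7 -0.3 F [ 4.  -7.   2.1] M [-1.263 -0.696  0.072] open 14.1
```

Call:
step_arm(steps=[[0,0,0,0,0,-5,0.9],[0,0,0,0,0,0,0.9]])

```text
clock: 36.52
tool_pos: [0.4042, 0.3514, 0.0921]
eef_rot: [0.453, 0.891, -0.001, 0.002]
contact_force: [3.7, -6.1, 2.3]
opening: 0.16
finger_force: 25.0
```

```bash
python3 mo.py
python3 - <<'E'
from g import *
s=snap('wrist');t=snap('side')
cv2.imwrite('pics/w8.png',np.hstack([s['pixels'][120:400,160:480],cv2.resize(t['pixels'][80:170,220:310],(280,280))])[:,:,::-1])
E
```

```text
t 36.525 pos [0.4042 0.3514 0.0921] yaw 36.1 q7 -0.25 F [ 3.7 -6.1  2.3] M [-1.192 -0.722  0.139] open 14.1
```

View pics/w8.png

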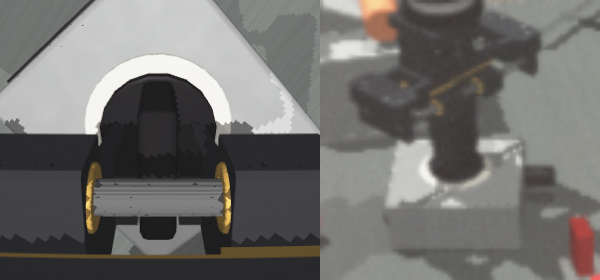

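Call:
step_arm(steps=[[0,0,0,0,0,-10,0.9],[0,0,0,0,0,-2,0.9],[0,0,0,0,0,0,0.9]])

```text
clock: 37.0
tool_pos: [0.4044, 0.3517, 0.0922]
eef_rot: [0.358, 0.934, -0.001, 0.002]
contact_force: [4.0, -5.3, 1.3]
opening: 0.152
finger_force: 25.0
```

```bash
python3 mo.py
```

```text
t 37.0 pos [0.4044 0.3517 0.0922] yaw 48.1 q7 -0.13 F [ 4.  -5.3  1.3] M [-1.09  -0.861 -0.004] open 13.4
```

Call:
step_arm(steps=[[0,0,0,0,0,-7,0.9],[0,0,0,0,0,0,0.9]])

```text
clock: 37.25
tool_pos: [0.4045, 0.3518, 0.0922]
eef_rot: [0.3, 0.954, -0.001, 0.002]
contact_force: [4.9, -4.7, 1.6]
opening: 0.157
finger_force: 25.0
```

```bash
python3 mo.py
```

```text
t 37.25 pos [0.4045 0.3518 0.0922] yaw 55.1 q7 -0.06 F [ 4.9 -4.7  1.6] M [-1.029 -0.859 -0.007] open 13.8
```

Call:
step_arm(steps=[[0,0,0,0,0,-5,0.9],[0,0,0,0,0,0,0.9]])

```text
clock: 37.5
tool_pos: [0.4046, 0.3519, 0.0922]
eef_rot: [0.258, 0.966, -0.001, 0.002]
contact_force: [3.6, -4.7, 1.4]
opening: 0.153
finger_force: 25.0
```

```bash
python3 mo.py
```

```text
t 37.5 pos [0.4046 0.3519 0.0922] yaw 60.1 q7 -0.0 F [ 3.6 -4.7  1.4] M [-1.017 -0.891  0.036] open 13.5
```

Call:
step_arm(steps=[[0,0,0,0,0,-6,0.9],[0,0,0,0,0,0,0.9]])

```text
clock: 37.75
tool_pos: [0.4046, 0.3521, 0.0922]
eef_rot: [0.207, 0.978, -0.001, 0.002]
contact_force: [5.6, -4.3, 1.7]
opening: 0.158
finger_force: 25.0
```

```bash
python3 mo.py
```

```text
t 37.75 pos [0.4046 0.3521 0.0922] yaw 66.1 q7 0.06 F [ 5.6 -4.3  1.7] M [-0.841 -0.882  0.196] open 13.9
```

Call:
step_arm(steps=[[0,0,0,0,0,-10,0.9],[0,0,0,0,0,-2,0.9],[0,0,0,0,0,0,0.9]])

```text
clock: 38.12
tool_pos: [0.4047, 0.3524, 0.0922]
eef_rot: [0.104, 0.995, -0.001, 0.002]
contact_force: [4.9, -4.7, 1.4]
opening: 0.157
finger_force: 25.0
```

```bash
python3 mo.py
```

```text
t 38.125 pos [0.4047 0.3524 0.0922] yaw 78.0 q7 0.18 F [ 4.9 -4.7  1.4] M [-0.787 -0.935 -0.041] open 13.8
```

Call:
step_arm(steps=[[0,0,0,0,0,-7,0.9],[0,0,0,0,0,0,0.9]])

```text
clock: 38.38
tool_pos: [0.4043, 0.3524, 0.0921]
eef_rot: [0.044, 0.999, -0.001, 0.001]
contact_force: [4.5, -3.4, 0.2]
opening: 0.17
finger_force: 26.4
```

```bash
python3 mo.py
```

```text
t 38.375 pos [0.4043 0.3524 0.0921] yaw 84.9 q7 0.26 F [ 4.5 -3.4  0.2] M [-0.823 -0.888 -0.61 ] open 15.0
```

Call:
step_arm(steps=[[0,0,0,0,0,-4,0.9],[0,0,0,0,0,0,0.9]])

```text
clock: 38.62
tool_pos: [0.4039, 0.3525, 0.0921]
eef_rot: [0.01, 1.0, -0.001, 0.001]
contact_force: [4.1, -4.6, 2.3]
opening: 0.185
finger_force: 28.7
```

```bash
python3 mo.py
```

```text
t 38.625 pos [0.4039 0.3525 0.0921] yaw 88.9 q7 0.3 F [ 4.1 -4.6  2.3] M [-0.83  -0.885 -0.755] open 16.3
```

At yaw 78° to 89° the moment jumps to -0.75 N·m and the jaws are forced open, which is the end stop, six clicks down. Now clockwise: back to 78°, then 120° more, for a final yaw of -42°.

Call:
step_arm(steps=[[0,0,0,0,0,10,0.9],[0,0,0,0,0,10,0.9],[0,0,0,0,0,10,0.9],[0,0,0,0,0,10,0.9],[0,0,0,0,0,10,0.9],[0,0,0,0,0,10,0.9],[0,0,0,0,0,10,0.9],[0,0,0,0,0,0,0.9]])

```text
clock: 39.62
tool_pos: [0.4031, 0.353, 0.0921]
eef_rot: [0.581, 0.814, -0.001, 0.001]
contact_force: [2.2, -4.9, 1.2]
opening: 0.156
finger_force: 25.0
```

Call:
step_arm(steps=[[0,0,0,0,0,10,0.9],[0,0,0,0,0,10,0.9],[0,0,0,0,0,10,0.9],[0,0,0,0,0,10,0.9],[0,0,0,0,0,10,0.9],[0,0,0,0,0,10,0.9],[0,0,0,0,0,0,0.9],[0,0,0,0,0,0,0.9]])

```text
clock: 40.62
tool_pos: [0.4035, 0.3529, 0.0921]
eef_rot: [0.91, 0.415, 0.001, 0.001]
contact_force: [3.5, -4.7, 0.5]
opening: 0.156
finger_force: 25.0
```

```bash
python3 mo.py
```

```text
t 40.625 pos [0.4035 0.3529 0.0921] yaw -41.0 q7 -1.03 F [ 3.5 -4.7  0.5] M [-1.15  -0.402 -0.347] open 13.8
```

Call:
step_arm(steps=[[0,0,0,0,0,1,0.9],[0,0,0,0,0,0,0.9]])

```text
clock: 40.88
tool_pos: [0.4034, 0.3529, 0.0921]
eef_rot: [0.913, 0.407, 0.001, 0.001]
contact_force: [3.8, -5.2, 0.7]
opening: 0.154
finger_force: 25.0
```

```bash
python3 mo.py
```

```text
t 40.875 pos [0.4034 0.3529 0.0921] yaw -41.9 q7 -1.04 F [ 3.8 -5.2  0.7] M [-1.123 -0.475 -0.142] open 13.6
```

Call:
step_arm(steps=[[0,0,0,0,0,0,-0.3],[0,0,0,0,0,0,-0.3],[0,0,0,0,0,0,-0.3],[0,0,-4,0,0,0,-0.3],[0,0,-4,0,0,0,-0.3],[0,0,-4,0,0,0,-0.3],[0,0,0,0,0,0,-0.3],[0,0,0,0,0,0,-0.3]])

```text
clock: 41.88
tool_pos: [0.4014, 0.3547, 0.2117]
eef_rot: [0.912, 0.41, -0.0, -0.0]
contact_force: [0.2, -0.6, 0.3]
opening: 0.648
finger_force: 0.0
```

```bash
python3 mo.py
python3 - <<'E'
from h import *
plan((.36,.345,.25,-88,-.3))
E
```

```text
t 41.875 pos [0.4014 0.3547 0.2117] yaw -41.6 q7 -1.12 F [ 0.2 -0.6  0.3] M [-0.069  0.093 -0.006] open 57.0
-> (0.36, 0.345, 0.25, -88, -0.3)
[-0.58, -0.41, -0.64, -0.0, 0.0, 7.7, -0.3]
[-0.63, -0.33, -0.64, -0.0, 0.0, 7.8, -0.3]
[-0.67, -0.24, -0.63, -0.0, 0.0, 7.7, -0.3]
[-0.69, -0.14, -0.64, -0.0, 0.0, 7.7, -0.3]
[-0.71, -0.06, -0.64, -0.0, 0.0, 7.8, -0.3]
[-0.7, 0.05, -0.64, -0.0, 0.1, 7.7, -0.3]
end [0.3601 0.345  0.25  ] q7 -1.12
```

Call:
step_arm(steps=[[-0.6,-0.4,-0.64,0,0,7.7,-0.3],[-0.63,-0.33,-0.64,0,0,7.7,-0.3],[-0.67,-0.24,-0.64,0,0,7.7,-0.3],[-0.7,-0.14,-0.64,0,0,7.7,-0.3],[-0.7,-0.06,-0.64,0,0,7.7,-0.3],[-0.7,0.05,-0.64,0,0,7.7,-0.3],[0,0,0,0,0,0,-0.3],[0,0,0,0,0,0,-0.3]])

```text
clock: 42.88
tool_pos: [0.3605, 0.3445, 0.2497]
eef_rot: [1.0, 0.02, -0.0, 0.001]
contact_force: [0.3, -0.1, 0.4]
opening: 0.651
finger_force: 0.0
```

Run:
```python
from g import *
import pickle
s=snap('wrist');t=snap('top');pickle.dump(s,open('w9.pkl','wb'));d=snap('side')
rects(t,.124,'placed',red,(240,170,400,240),6);rects(t,.034,'brush',wood,(400,180,450,275))
a=cv2.resize(s['pixels'][85:195,260:360],(400,440),interpolation=cv2.INTER_CUBIC);a=np.clip(a.astype(float)*2.2,0,255).astype(np.uint8)
cv2.imwrite('pics/c9.png',np.hstack([a,cv2.resize(d['pixels'][160:380,240:420],(360,440))])[:,:,::-1])
```

```text
placed c 457.2 -48.9 size [12.2, 27.4] long 91.6 px (329, 214, 10, 5)
placed c 492.9 -124.3 size [12.2, 27.5] long 91.7 px (354, 203, 10, 5)
placed c 487.9 50.8 size [12.2, 24.4] long 91.7 px (297, 203, 9, 5)
placed c 485.4 137.5 size [12.2, 27.5] long 91.7 px (268, 203, 10, 5)
brush c 427.7 -345.8 size [45.1, 199.9] long 179.0 px (417, 198, 15, 63)
```

View pics/c9.png

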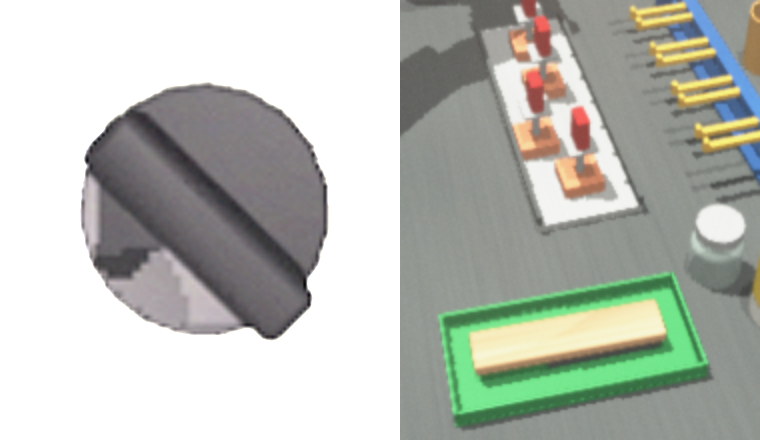

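The crop shows the selector bar from (140,115) to (305,280), about 48° in the world, which is four clicks. In the side crop the brush lies in the tray, but block 2 has been knocked to about (457,-49), close to the lip. I go and check it from near.

Run:
```python
from h import *
plan((.40,-.05,.25,-88,-.3),step=5.6)
```

```text
-> (0.4, -0.05, 0.25, -88, -0.3)
[0.3, 4.95, 0.0, 0.0, 0.0, 0.0, -0.3]
[0.3, 4.94, 0.01, 0.0, 0.0, 0.1, -0.3]
[0.3, 4.95, -0.0, 0.0, 0.0, -0.0, -0.3]
[0.31, 4.94, 0.0, 0.0, 0.0, 0.0, -0.3]
[0.3, 4.95, 0.01, 0.0, 0.0, 0.0, -0.3]
[0.31, 4.94, -0.0, 0.0, 0.0, 0.1, -0.3]
[0.31, 4.94, 0.0, 0.0, 0.0, 0.0, -0.3]
[0.32, 4.95, 0.01, 0.0, 0.0, 0.0, -0.3]
end [ 0.4  -0.05  0.25] q7 -1.75
```

Call:
step_arm(steps=[[0.3,4.95,0,0,0,0,-0.3],[0.3,4.95,0,0,0,0,-0.3],[0.3,4.95,0,0,0,0,-0.3],[0.3,4.95,0,0,0,0,-0.3],[0.3,4.95,0,0,0,0,-0.3],[0.3,4.95,0,0,0,0,-0.3],[0.3,4.95,0,0,0,0,-0.3],[0.3,4.95,0,0,0,0,-0.3]])

```text
clock: 44.02
tool_pos: [0.4, -0.052, 0.2505]
eef_rot: [1.0, 0.019, 0.0, -0.0]
contact_force: [1.2, 1.0, -0.3]
opening: 0.649
finger_force: 0.0
```

Call:
step_arm(steps=[[0,0,0,0,0,0,-0.3],[0,0,0,0,0,0,-0.3]])

```text
clock: 44.28
tool_pos: [0.3996, -0.0499, 0.2504]
eef_rot: [1.0, 0.019, -0.0, -0.0]
contact_force: [-0.1, 0.1, 0.0]
opening: 0.649
finger_force: 0.0
```

Run:
```python
from g import *
import pickle
s=snap('wrist');pickle.dump(s,open('w10.pkl','wb'))
print(r.get_state()['tool_pos'])
rects(s,.124,'grip',red)
def sq(cx,cy,h,zs,yaw):
    a=np.radians(yaw);o=np.array([[-1,-1],[1,-1],[1,1],[-1,1]])*h
    o=o@np.array([[np.cos(a),np.sin(a)],[-np.sin(a),np.cos(a)]])
    return [[cx+u,cy+v,z] for z in zs for u,v in o]
im=cv2.resize(s['pixels'],None,fx=1,fy=1).copy()
c=im[40:280,160:480];c=cv2.resize(c,None,fx=2.4,fy=2.4,interpolation=cv2.INTER_CUBIC)
p=(pix(s,sq(.457,-.049,.025,[.012,.032],1.7))-[160,40])*2.4
for k in(0,4): cv2.polylines(c,[p[k:k+4].round().astype(int)],True,(0,255,0) if k else (0,0,255),1)
cv2.imwrite('pics/c10.png',c[:,:,::-1])
```

```text
[ 0.39964038 -0.04916293  0.25031044]
grip c 456.5 -49.3 size [13.8, 28.9] long 92.3 px (301, 114, 42, 21)
grip c 494.1 -123.2 size [14.5, 28.6] long 93.1 px (411, 62, 42, 23)
grip c 486.7 49.8 size [16.5, 34.6] long 91.1 px (155, 62, 51, 26)
grip c 485.5 133.3 size [16.9, 38.0] long 90.1 px (39, 62, 53, 26)
```

View pics/c10.png

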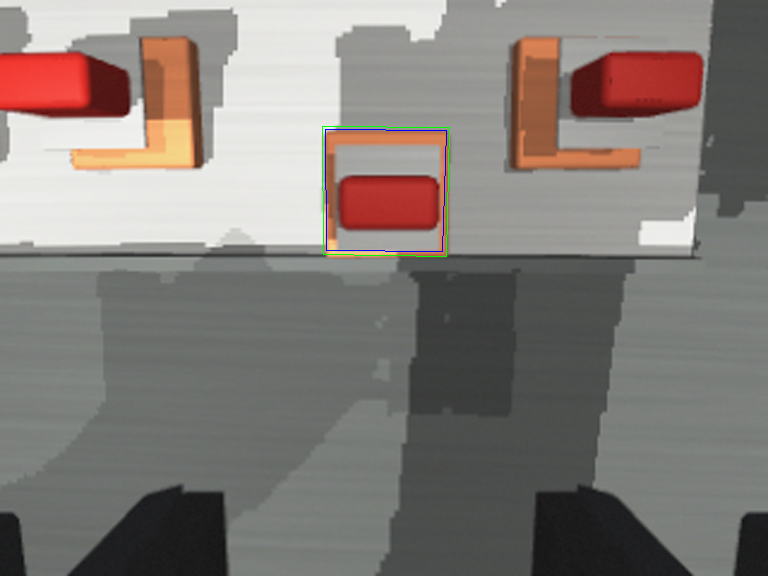

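Run:
```python
from g import *
import pickle
s=pickle.load(open('w10.pkl','rb'))
f=lambda L:[(160+a/2.4,40+b/2.4) for a,b in L]
# outer lip edge (dark line) at left, mid, right; inner edge; right end corner
print('outer z.027',(world(s,f([(20,255),(250,256),(500,257),(690,258)]),.027)*1000).round(1).tolist())
print('foot front top z.032',(world(s,f([(328,257),(445,257),(326,128),(446,130)]),.032)*1000).round(1).tolist())
for u in (270,290,470,500): print(u,s['pixels'][136:152,u-0 if u>300 else u].tolist() if 0 else [int(v.sum()) for v in s['pixels'][134:152,160+int(u/2.4)]])
for u in (340,390,435): print(u,[v.tolist() for v in s['pixels'][140:150,160+int(u/2.4)]])
```

```text
outer z.027 [[426.2, 101.4, 27.0], [429.0, 5.4, 27.0], [432.6, -97.4, 27.0], [435.7, -176.4, 27.0]]
foot front top z.032 [[430.3, -27.0, 32.0], [432.2, -74.4, 32.0], [480.6, -24.9, 32.0], [481.7, -72.0, 32.0]]
270 [695, 696, 697, 693, 688, 690, 692, 677, 447, 455, 439, 345, 204, 372, 431, 433, 423, 370]
290 [693, 699, 698, 694, 687, 690, 692, 675, 446, 453, 438, 348, 208, 375, 430, 432, 432, 432]
470 [453, 463, 469, 462, 449, 458, 454, 453, 458, 463, 460, 427, 212, 198, 263, 262, 260, 259]
500 [450, 460, 470, 464, 453, 459, 460, 455, 462, 465, 463, 432, 214, 190, 261, 262, 258, 258]
340 [[164, 164, 161], [165, 166, 161], [164, 165, 160], [164, 165, 161], [202, 176, 156], [245, 205, 130], [242, 168, 109], [169, 124, 104], [140, 145, 142], [141, 145, 143]]
390 [[166, 166, 164], [166, 165, 163], [167, 165, 163], [167, 167, 164], [205, 176, 157], [244, 196, 125], [227, 144, 99], [147, 126, 114], [140, 145, 142], [139, 144, 141]]
435 [[167, 167, 164], [166, 165, 163], [167, 166, 164], [168, 163, 159], [186, 151, 134], [203, 121, 80], [161, 99, 69], [90, 78, 70], [86, 88, 87], [85, 87, 86]]
```

Run:
```python
from g import *
import pickle
s=pickle.load(open('w10.pkl','rb'));im=s['pixels'].astype(int).sum(2)
for u in (272,350):
    print(u,[(v,int(im[v,u])) for v in range(0,160) if v and abs(im[v,u]-im[v-1,u])>25])
P=lambda u,v,z:(world(s,[(u,v)],z)[0]*1000).round(1)[:2].tolist()
for v in (10,20,30,142,145.5,146.5):print(v,P(272,v,.012),P(272,v,.027))
t=snap('top');g=t['pixels'].astype(int).sum(2);d=snap('side')
for u in (312,340): print('top',u,[(v,int(g[v,u])) for v in range(182,235)])
for z in(.012,.027): print('lip rows top, centre 490',pix(t,[[.49+a,.0,z] for a in(.065,.059,-.059,-.065)]).round(1)[:,1].tolist())
p=pix(d,[[.457+a,-.049+b,z] for z in(.012,.032) for a,b in((-.025,-.025),(.025,-.025),(.025,.025),(-.025,.025))])
c=d['pixels'][190:260,285:355];c=cv2.resize(c,None,fx=8,fy=8,interpolation=cv2.INTER_CUBIC)
p=(p-[285,190]+.5)*8
for k in(0,4): cv2.polylines(c,[p[k:k+4].round().astype(int)],True,(0,255,0) if k else (0,0,255),1)
q=(pix(d,[[.4915+a+.03*.049-.03*b,b,z] for a,z in((-.059,.012),(-.059,.027),(-.065,.027)) for b in(-.11,.0)])-[285,190]+.5)*8
for k in(0,2,4): cv2.polylines(c,[q[k:k+2].round().astype(int)],False,(255,0,255),1)
cv2.imwrite('pics/c11.png',c[:,:,::-1])
```

```text
272 [(18, 152), (21, 264), (22, 636), (23, 691), (142, 447), (145, 345), (146, 204), (147, 372), (148, 431), (151, 370), (153, 335)]
350 [(18, 211), (19, 156), (21, 229), (22, 501), (23, 688), (34, 521), (35, 459), (145, 423), (146, 191), (148, 262), (153, 197)]
10 [557.5, 1.0] [553.8, -1.0]
20 [548.6, 0.9] [545.2, -1.1]
30 [539.6, 0.7] [536.6, -1.2]
142 [432.5, -0.4] [433.9, -2.3]
145.5 [429.0, -0.4] [430.5, -2.3]
146.5 [427.9, -0.4] [429.5, -2.3]
top 312 [(182, 374), (183, 374), (184, 376), (185, 355), (186, 211), (187, 253), (188, 388), (189, 427), (190, 699), (191, 759), (192, 747), (193, 740), (194, 746), (195, 732), (196, 512), (197, 478), (198, 496), (199, 486), (200, 486), (201, 523), (202, 675), (203, 748), (204, 749), (205, 754), (206, 753), (207, 753), (208, 751), (209, 742), (210, 748), (211, 745), (212, 743), (213, 742), (214, 744), (215, 745), (216, 743), (217, 742), (218, 744), (219, 741), (220, 743), (221, 755), (222, 765), (223, 752), (224, 513), (225, 283), (226, 265), (227, 296), (228, 265), (229, 278), (230, 262), (231, 262), (232, 261), (233, 266), (234, 267)]
top 340 [(182, 384), (183, 379), (184, 378), (185, 377), (186, 354), (187, 263), (188, 382), (189, 415), (190, 690), (191, 755), (192, 752), (193, 743), (194, 538), (195, 496), (196, 514), (197, 518), (198, 502), (199, 505), (200, 507), (201, 507), (202, 509), (203, 504), (204, 508), (205, 514), (206, 491), (207, 297), (208, 123), (209, 116), (210, 175), (211, 224), (212, 229), (213, 224), (214, 205), (215, 213), (216, 182), (217, 232), (218, 298), (219, 301), (220, 220), (221, 216), (222, 230), (223, 225), (224, 219), (225, 213), (226, 204), (227, 193), (228, 198), (229, 196), (230, 193), (231, 201), (232, 193), (233, 202), (234, 195)]
lip rows top, centre 490 [187.4, 189.2, 225.3, 227.1]
lip rows top, centre 490 [186.9, 188.7, 225.1, 227.0]
```

View pics/c11.png

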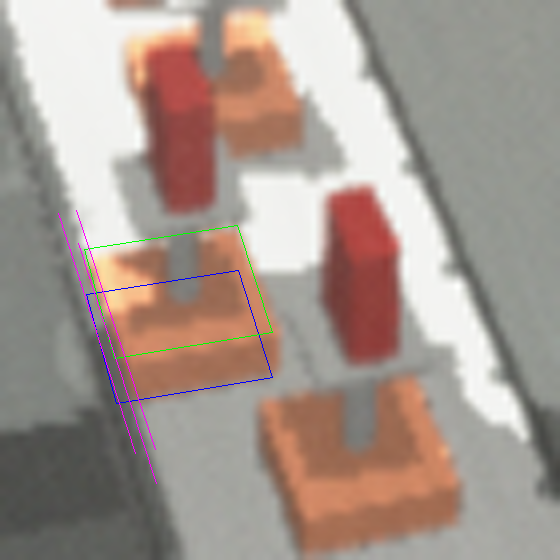

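Set against the lip lines in the images, block 2 still stands flat and upright on the face, just inside the near lip: its front edge is at about 431 mm and the inner lip face at about 430 mm. It meets the task, so I leave it and hand in.

```bash
python3 -c "
from plant import r
print(r.finish_job())"
```

```text
the job is handed in; nothing more can be done
None
```

I handed the job in at about 44 s: the brush lies flat in the green tray, all four chill blocks stand upright on the workpiece, and the selector was turned to its anticlockwise stop and then four clicks clockwise; one block was knocked against the near lip but still stood flat, so I left it there, and no verdict came back.

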